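Open the fume hood to its working mark and slide the dish in

ROBOT

A 7-joint arm with a two-finger parallel gripper is mounted at the origin on a cart in front of the work surface, level with it; the furniture and walls round the work are solid. World frame = base frame: x ahead of the robot, y to its left, z up, the work surface at z = 0. Lengths are in m, angles in rad, forces in N, time in s.
With the tool pointing down it reaches from about 0.35 to 0.775 m from the base axis. Payload 3.1 kg.
Tool frame: the origin (TCP) lies at the centre of the arm's flange, where the gripper is bolted on; the fingertips stand 173 mm ahead of it and the grasp point (between the pads) lies 155 mm ahead of it; z points along the fingers, y is the line along which they close (so a half turn about z gives the same grasp; the last joint's range is limited). The gripper opens to 85 mm and grips with 20 to 120 N. Pads are 22 mm wide; open, the fingers measure 114 mm over their backs; the gripper's body (76 mm by 85 mm) begins 54 mm behind the grasp point. The pads swing forward as they close: fully open they stand 13 mm farther back than shut.
Start: joints at [1.118, 0.311, 0.014, 1.512, -0.004, 1.319, -0.027], TCP at [0.22, -0.504, 0.405] pointing down, gripper open.
Joint ranges: [-2.7, 2.7], [-0.3, 1.91], [-1.27, 1.3], [0.12, 2.57], [-1.44, 4.58], [0.2, 2.03], [-3.05, 3.05]. Speed limits (rad/s): [2.79, 2.79, 3.14, 3.14, 3.14, 3.14, 3.14].

INTERFACE

Orientations are given as a unit quaternion [w, x, y, z].
In Python, from plant import ctrl, grab_frame, get_calibration, workorder gives the robot as it stands.
- The arm moves only by the tool send_rows, never from a script. Its argument "series" is one flat list of numbers, 7 for each row, row after row: the turn, a rotation vector about the tool's x, y, z normalised to -1 to 1, where 1 is 180 degrees, then the shift along the tool's x, y, z normalised to -1 to 1, where 1 is 0.5 m, then the closure, from -1 (fully open) to 1 (shut), so that 0 is half open. In form: [wx, wy, wz, dx, dy, dz, jaw, wx, wy, wz, dx, dy, dz, jaw, ...]. A call has 1 to 10 rows; each row is the pose to reach, as a shift and turn from the pose commanded when the call began, along the tool's axes at that moment, turning the shorter way round; what a row does not reach only later rows make up. A row lasts 1/12 s, in which the tool goes at most 41.7 mm and 7.16 degrees, less where a joint would pass 70% of its speed; a pose out of reach is approached as far as the arm can. A call with a number of a shift or a turn outside -1 to 1 is refused whole. A call with a gripper value outside its range is refused whole. The fingers move at their own pace and stop on an object; "squeeze" is the grip in N (left out, the last holds). Time passes only in rows, so rows that repeat a pose let the fingers close. It gives the time, the measured TCP pose, the force, the opening and the grip force at its end, in the units of the state.
- ctrl.get_obs(): the state, without advancing time (a new reading comes with each control period).
- grab_frame(name): name is "scene" or "side" or "wrist"; returns (picture, depth): 400x640x3 uint8, red, green, blue; 400x640 float32, m along the optical axis (not along the pixel's ray), 0 where there is no reading.
- get_calibration(name): a dict with "vfov" (degrees; the focal length in pixels is half the picture's height over the tangent of half this angle, whatever the lens; pixels are square), "cx", "cy" (the principal point, pixels), "R" (3x3) and "t" (3): a world point X has camera coordinates R X + t. Camera axes: x right, y down, z forward; pixel columns grow to the right and rows downward; lengths in m; the calibration is good to about 2 mm. A picture is of the moment at which its call begins: read the wrist's pose just before it. get_calibration takes no time and is no camera call; for the wrist camera it gives the pose at the moment of the call.
- workorder.job_done(): hands the job in; it is judged then, once.
The state is a dict: "time_s": time; "joints": joint angles; "dq": joint speeds; "tau": joint torques, N m; "tool_pos": TCP position; "orientation": TCP orientation; "force": force on the tool from outside, world axes, zero at the start; "torque": the same for the moment, N m; "opening": finger opening in m; "gripper_force": force on a finger pad.
Only numpy, scipy, OpenCV 4.12 (cv2) and the standard library are available. Lean on these libraries where they do the work, as an engineer would, in place of code of your own. Each camera call takes 0.05 s, during which the arm holds its last target. There are 200 camera calls.

TASK

Set up the bench-top fume hood with your fingertips alone, picking nothing up. Push the sash up from beneath its lip until the underside of the lip is level with the tip of the black pointer clamped on the hood's left post, and leave it there; then push the petri dish along the bench, under the raised sash, until the whole dish stands inside the hood behind the sash. Do not pinch the lip, do not lift or tip the dish, and leave the two vials and the small beaker beside it where they stand.

Things in the scene. Friction and masses are not known exactly. Their poses are not given: they have to be found in the camera images.
- fume_hood: Bench-top fume hood, fixed: white head, aluminium posts, clear sides, no floor (the bench runs on into it). 270 mm wide, 220 deep, 470 high. Origin: on the bench, middle of its front; x into the hood, y to its left as one faces it. Mouth 208 mm wide between the posts. Sash at x = 6 to 18 mm. Above z = 277 a fascia stands 9 mm forward. A flask and an amber bottle stand inside, beyond x = 120 mm.
- lip (a point): Middle of the lower front edge of the lip, an aluminium ledge (188 mm wide, 15 thick) along the foot of the clear sash. This point lies 40 mm in front of the hood's front; axes as the hood's; flat underside runs 46 mm in +x. 60 to 90 mm above the bench at the start, 220 at most. Counterweighted: moving it up or down takes about 3 N plus 12 N per m/s; it stays where left.
- sash (a joint): Height of the sash in m: 0 at its lower stop (lip underside 60 mm above the bench), 0.16 at its upper stop.
- height_mark: Black plastic height mark clamped on the hood's left post (20 mm high, with a small pointer toward the sash, just past the left end of the lip). Origin: the tip of the pointer. The underside of the lip belongs at this height, 140 to 190 mm above the bench.
- dish: Clear petri dish with orange tablets in it, 65 mm across, 13 mm high, 20 g, on the bench close in front of the hood, its far rim about below the lip. Origin: centre of its underside.
- white_vial: Clear glass vial with white cap, 23 mm across, 48 high, standing on the bench to the right in front of the hood; leave it alone. Origin: centre of its underside.
- amber_vial: Amber glass vial with white cap, same size, standing near the other; leave it alone. Origin: centre of its underside.
- small_beaker: Small clear beaker, 50 mm across, 62 high, standing beyond the vials; leave it alone. Origin: centre of its underside.
There are look-alikes about, which are no part of the job. There is more than one size of the dish; the one meant has the size given above.

How it is judged:
By the outcome, as a careful person would: the job done as asked, in the order asked, and still so for the second after the job is handed in, with the robot touching nothing.
It also fails if it takes over 54 s, if anything falls off the work surface, if the arm or the gripper's body presses on something with over 40 N, if the wrist force passes 120 N, or if a joint passes its speed limit or range.

## Working session

There is one attempt and no reset: what is moved stays moved. The work goes in short steps, Python scripts to look and compute and a tool call to move; the robot and the scene stay as the last step left them, time stands still between calls to the robot, and variables do not carry over. Pictures are saved under pics/ and viewed, at most 10 in all, crops included, and the job is handed in when it is done.

Besides the shell and the picture viewer there is one more tool, called after "Call:" as name(argument=value, ...) on one line, values as JSON. send_rows: Moves the arm, as the interface text tells. Its arguments: {"type":"object","properties":{"series":{"type":"array"},"squeeze":{"type":"number"}},"required":["series"]}

```bash
mkdir -p pics; ls; cat > h.py <<'E'
import numpy as np,cv2
from plant import ctrl,grab_frame,get_calibration,workorder
def save(n,f):
    p,d=grab_frame(n); cv2.imwrite(f'pics/{f}.png',p[:,:,::-1]); np.savez(f'pics/{f}.npz',p=p,d=d,**{k:get_calibration(n)[k] for k in('vfov','cx','cy','R','t')})
def load(f): return np.load(f'pics/{f}.npz')
def fl(c): return 200/np.tan(np.radians(float(c['vfov']))/2)
def px(c,u,v,depth=None,z=None):
    r=np.array([(u-c['cx'])/fl(c),(v-c['cy'])/fl(c),1]); R,t=c['R'],c['t']
    o=-R.T@t; d=R.T@r
    s=depth if depth is not None else (z-o[2])/d[2]
    return o+s*d
def proj(c,X):
    q=c['R']@np.array(X)+c['t']; return fl(c)*q[:2]/q[2]+[c['cx'],c['cy']]
E
python3 - <<'E'
from h import *
save('scene','s0');save('side','d0')
a=cv2.imread('pics/s0.png');b=cv2.imread('pics/d0.png')
for n in('s0','d0'):
    c=load(n);print(n,c['vfov'],c['cx'],c['cy'],-c['R'].T@c['t'],c['R'][2])
print(ctrl.get_obs())
E
```

```text
pics
s0 56.750930380942826 316.438304941685 197.07667824547855 [ 0.19112403 -0.14352311  0.7660615 ] [ 0.45629266  0.48696604 -0.74475572]
d0 47.10230710687331 313.43394232787944 197.35996526677653 [ 0.47397423 -0.41623257  0.60826047] [ 0.14852046  0.83010219 -0.53746817]
{'time_s': 0.1, 'joints': array([ 1.118305  ,  0.31165487,  0.01399307,  1.51288571, -0.00437041,
        1.31916868, -0.02717024]), 'dq': array([-2.13664472e-03, -2.20794555e-03,  1.05826326e-03, -5.18896769e-03,
        3.01156180e-04,  1.49407279e-03, -4.87803094e-05]), 'tau': array([ 9.86835839e-04, -3.80855119e+01,  1.46639091e-01, -2.31240463e+01,
        1.22390123e-02,  8.13988969e-03,  4.66533265e-06]), 'tool_pos': array([ 0.21954624, -0.50398079,  0.40372872]), 'orientation': array([-1.00780296e-03,  9.78968239e-01,  2.04010045e-01, -2.69655454e-04]), 'force': array([-0.71901284,  0.87303752,  0.89031396]), 'torque': array([-0.01878785, -0.07104049,  0.00283692]), 'gripper_force': 0.0, 'opening': 0.08542173194127689}
```

View pics/s0.png

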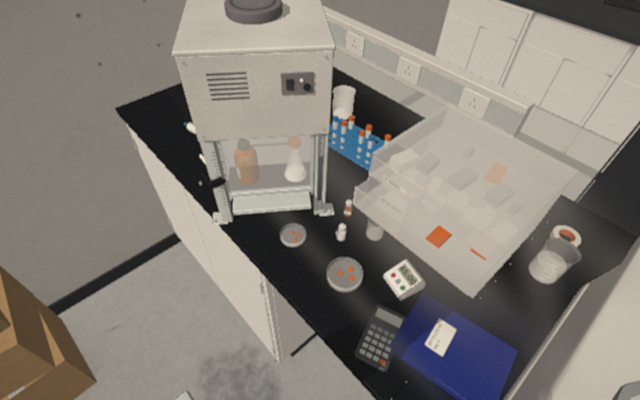

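View pics/d0.png

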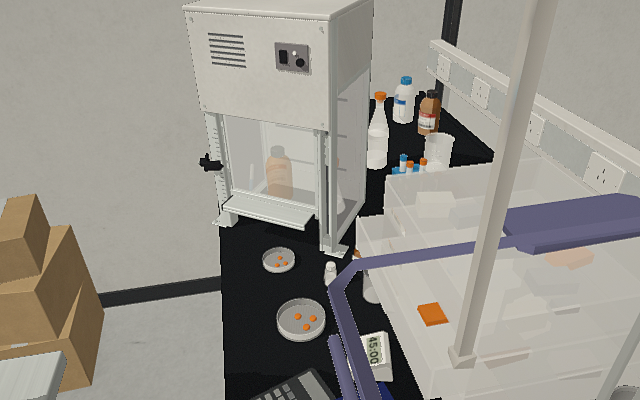

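The scene picture shows two dishes: a small one at (293,235) close to the hood and a larger look-alike at (345,274). The height mark is at (211,182), the lip at about (270,202), the white vial at (341,232), the amber one at (348,208) and the beaker at (375,230). In the side picture the small dish is at (279,260), the large one at (300,319), the mark at (210,162) and the lip at about (268,212). I choose the small dish and will check its size in a close crop.

```bash
python3 - <<'E'
from h import *
a=cv2.imread('pics/s0.png')[150:290,180:400];b=cv2.imread('pics/d0.png')[135:275,180:400]
o=np.vstack([cv2.resize(x,None,fx=2.12,fy=2.12,interpolation=cv2.INTER_CUBIC) for x in (a,b)])
cv2.imwrite('pics/c0.png',o)
s=load('s0')
for u,v in((293,235),(345,274),(341,240),(375,235)):print(px(s,u,v,z=0.005), px(s,u,v,depth=s['d'][v,u]))
E
```

```text
[0.52674527 0.2977356  0.005     ] [ 5.29174922e-01  3.00929986e-01 -5.09517048e-04]
[0.54616181 0.13163062 0.005     ] [5.48466317e-01 1.33416612e-01 6.00372375e-05]
[0.60695147 0.20648936 0.005     ] [0.60737008 0.20684172 0.00423385]
[0.68255366 0.16034595 0.005     ] [0.66875518 0.15181384 0.02636927]
```

View pics/c0.png

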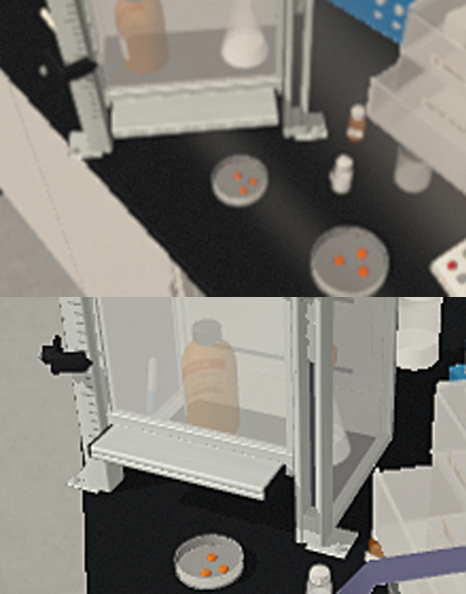

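```bash
cat >> h.py <<'E'
def tri(cs,ps):
    A=[];
    P=[]
    for c in cs:
        K=np.array([[fl(c),0,c['cx']],[0,fl(c),c['cy']],[0,0,1]]);P.append(K@np.c_[c['R'],c['t']])
    X=cv2.triangulatePoints(P[0],P[1],np.array(ps[0],float),np.array(ps[1],float)).ravel();X=X[:3]/X[3]
    return X,[np.round(proj(c,X)-p,1) for c,p in zip(cs,ps)]
E
python3 - <<'E'
from h import *
s=load('s0');d=load('d0')
S=lambda x,y:(180+x/2.12,150+y/2.12); D=lambda x,y:(180+x/2.12,135+(y-297)/2.12)
for n,a,b in [('tip',(97,66),(91,362)),('lipL',(112,137),(90,458)),('lipR',(277,124),(265,496)),('white cap',(344,160),(320,574))]:
    print(n,tri((s,d),(S(*a),D(*b))))
# depth: lip front region & dish pixels
for nm,c in(('s',s),('d',d)):
    H,W=c['d'].shape; vv,uu=np.mgrid[:H,:W]
    r=np.stack([(uu-c['cx'])/fl(c),(vv-c['cy'])/fl(c),np.ones((H,W))],-1)*c['d'][...,None]
    X=(r-c['t'])@c['R']; np.save(f'pics/X{nm}.npy',X)
print('lip col scene'); X=np.load('pics/Xs.npy')
for v in range(180,222,3): print(v,np.round(X[v,270],3))
Y=np.load('pics/Xd.npy')
print('side')
for v in range(196,232,3): print(v,np.round(Y[v,260],3))
for n,X,c in(('s',X,s),('d',Y,d)):
    p=c['p'].astype(int); vv,uu=np.mgrid[:400,:640]
    for (u0,v0,r) in ([(293,235,22),(345,274,30)] if n=='s' else [(279,260,24),(300,319,32)]):
        m=(np.hypot(uu-u0,vv-v0)<r)&(p.sum(2)>200)
        k,l,st,ce=cv2.connectedComponentsWithStats(m.astype(np.uint8)); i=1+np.argmax(st[1:,4]); print(n,st[i],ce[i])
        ys,xs=np.where(l==i); P=np.array([px(c,a,b,z=0.007) for a,b in zip(xs,ys)]); print(P.min(0),P.max(0),P.ptp(0) if hasattr(P,'ptp') else np.ptp(P,0))
E
```

```text
tip (array([0.43898527, 0.41944759, 0.16816579]), [array([ 0.3, -1. ]), array([-0.5,  0.6])])
lipL (array([0.42642714, 0.39854826, 0.07499729]), [array([ 0. , -0.1]), array([-0.,  0.])])
lipR (array([0.5804944 , 0.29004167, 0.07929267]), [array([ 0.5, -1.5]), array([-0.8,  1. ])])
white cap (array([0.61685501, 0.21622962, 0.04511859]), [array([-0.1,  0.4]), array([ 0.2, -0.3])])
lip col scene
180 [0.532 0.383 0.134]
183 [0.532 0.386 0.122]
186 [0.532 0.386 0.111]
189 [0.53  0.385 0.102]
192 [0.528 0.383 0.095]
195 [0.526 0.381 0.087]
198 [0.52  0.373 0.087]
201 [0.514 0.366 0.087]
204 [0.509 0.359 0.085]
207 [0.503 0.351 0.086]
210 [0.499 0.347 0.081]
213 [ 0.531  0.4   -0.005]
216 [ 0.524  0.39  -0.002]
219 [ 0.517  0.381 -0.001]
side
196 [0.507 0.396 0.102]
199 [0.506 0.398 0.093]
202 [0.505 0.392 0.09 ]
205 [0.504 0.383 0.088]
208 [0.503 0.371 0.089]
211 [0.502 0.359 0.089]
214 [0.501 0.348 0.09 ]
217 [0.501 0.349 0.082]
220 [0.504 0.451 0.003]
223 [0.503 0.443 0.001]
226 [ 0.502  0.433 -0.   ]
229 [ 0.501  0.422 -0.001]
s [280 222  27  26 545] [292.73394495 234.71192661]
[0.48993417 0.26184243 0.007     ] [0.56346917 0.33625093 0.007     ] [0.073535  0.0744085 0.       ]
s [ 326  257   38   36 1087] [344.12051518 274.19411224]
[0.49788622 0.08858167 0.007     ] [0.59185895 0.17880525 0.007     ] [0.09397272 0.09022358 0.        ]
d [262 247  33  26 696] [278.22270115 259.48132184]
[0.4942193  0.26132831 0.007     ] [0.55976089 0.34063462 0.007     ] [0.06554159 0.07930631 0.        ]
d [ 276  298   50   44 1764] [300.59126984 319.41496599]
[0.50208595 0.08607605 0.007     ] [0.58795212 0.18620447 0.007     ] [0.08586617 0.10012842 0.        ]
```

Crop: the dish by the hood measures about 65–74 mm across raw pixels, while the other measures 90–100 mm, so the dish at scene (293,235) is the right one. The pointer tip is at crop (97,66) in the scene view and (91,362) in the side view, giving z ≈ 0.168. The lip underside is at z ≈ 0.075. Next I'll refine the hood's yaw and identify the purple thing in the side view.

```bash
python3 - <<'E'
from h import *
X=np.load('pics/Xs.npy');Y=np.load('pics/Xd.npy')
for u,v in((430,250),(345,290),(600,215),(500,200),(460,350),(440,200)): print('purple/pole',u,v,np.round(Y[v,u],3))
# hood front fascia plane
for n,A,(u0,u1,v0,v1) in(('s',X,(190,320,60,125)),('d',Y,(205,320,50,115))):
    P=A[v0:v1:3,u0:u1:3].reshape(-1,3);P=P[P[:,2]>.25]
    for _ in range(4):
        c=np.median(P,0) if _==0 else P.mean(0); n_=np.linalg.svd(P-c)[2][2]; P=P[abs((P-c)@n_)<.006]
    n_*=np.sign(n_[0]);print(n,n_,np.degrees(np.arctan2(n_[1],n_[0])),c,n_@c,len(P))
# top of drawers etc: height map of max z for x,y cells in robot path
Z=np.vstack([X.reshape(-1,3),Y.reshape(-1,3)])
for y in np.arange(-.5,.45,.1):
    print('%.1f'%y,[ '%.2f'%(lambda q:q.max() if len(q) else -1)(Z[(abs(Z[:,1]-y-.05)<.05)&(abs(Z[:,0]-x-.05)<.05)&(Z[:,2]<.6),2]) for x in np.arange(.2,.9,.1)])
E
```

```text
purple/pole 430 250 [ 0.543 -0.287  0.494]
purple/pole 345 290 [0.638 0.193 0.001]
purple/pole 600 215 [ 0.63  -0.273  0.487]
purple/pole 500 200 [ 0.538 -0.328  0.543]
purple/pole 460 350 [ 0.537 -0.327  0.485]
purple/pole 440 200 [0.777 0.145 0.211]
s [0.57239558 0.76300912 0.30030048] 53.1234353967451 [0.52055202 0.36803357 0.38695057] 0.6949760932856751 98
d [0.57056885 0.82049798 0.03513192] 55.185505149615786 [0.52901851 0.36443907 0.35238757] 0.6132430475331286 99
-0.5 ['-1.00', '-1.00', '-1.00', '-1.00', '-1.00', '-1.00', '-1.00']
-0.4 ['-1.00', '-1.00', '0.49', '0.59', '0.26', '-1.00', '-1.00']
-0.3 ['-1.00', '-1.00', '0.49', '0.50', '0.50', '0.26', '0.26']
-0.2 ['-1.00', '-1.00', '0.01', '0.02', '0.02', '0.21', '0.21']
-0.1 ['-1.00', '-1.00', '0.02', '0.02', '0.14', '0.21', '0.21']
-0.0 ['-1.00', '-1.00', '0.02', '0.02', '0.14', '0.21', '0.21']
0.1 ['-1.00', '-0.81', '0.00', '0.02', '0.14', '0.21', '0.21']
0.2 ['-0.81', '-0.81', '0.01', '0.09', '0.47', '0.21', '0.21']
0.3 ['-0.81', '-0.81', '0.47', '0.47', '0.47', '0.47', '0.11']
0.4 ['-0.81', '0.18', '0.47', '0.49', '0.49', '0.47', '0.11']
```

```bash
cat >> h.py <<'E'
from scipy.spatial.transform import Rotation as Ro
YAW=np.radians(55); hx=np.array([np.cos(YAW),np.sin(YAW),0]); hy=np.array([-hx[1],hx[0],0]); O=np.array([.526,.377,0])
def W(x,y,z): return O+x*hx+y*hy+[0,0,z]
def toH(p): p=np.array(p)-O; return np.array([p@hx,p@hy,p[2]])
def ori(e,dyaw=0):
    h=Ro.from_euler('z',dyaw,degrees=True).apply(hx); e=np.radians(e); z=h*np.cos(e)-np.array([0,0,np.sin(e)]); y=np.array([h[1],-h[0],0])
    return Ro.from_matrix(np.c_[np.cross(y,z),y,z])
def state():
    o=ctrl.get_obs(); q=o['orientation']; R=Ro.from_quat([*q[1:],q[0]]); p=np.array(o['tool_pos'])
    tip=p+.173*R.as_matrix()[:,2]; z=R.as_matrix()[:,2]
    print('t',o['time_s'],'tcp',p.round(4),'tipH',toH(tip).round(4),'e',np.degrees(np.arcsin(-z[2])).round(1),'yaw',np.degrees(np.arctan2(z[1],z[0])).round(1),'F',np.round(o['force'],1),'q',np.round(o['joints'],2),'op',o['opening'])
    return p,R
def row(p,R,tip,Rt):
    """tip: world fingertip target"""
    tcp=np.array(tip)-.173*Rt.as_matrix()[:,2]
    print('tcp',tcp.round(3),'row',np.round(np.r_[(R.inv()*Rt).as_rotvec()/np.pi,R.inv().apply(tcp-p)/.5],3).tolist())
E
python3 - <<'E'
from h import *
p,R=state()
row(p,R,np.array([.40,.10,.30])+.173*ori(25).as_matrix()[:,2],ori(25))
E
```

```text
t 0.1 tcp [ 0.2195 -0.504   0.4037] tipH [-0.8973 -0.254   0.2307] e 89.9 yaw 116.8 F [-0.7  0.9  0.9] q [ 1.12  0.31  0.01  1.51 -0.    1.32 -0.03] op 0.08542173194127689
tcp [0.4 0.1 0.3] row [0.098, 0.351, -0.156, 0.813, -0.963, 0.209]
```

Call:
send_rows(series=[0,0,0,0.4,-0.48,0.05,1,0,0,0,0.4,-0.48,0.05,1,0,0,0,0.4,-0.48,0.05,1,0,0,0,0.4,-0.48,0.05,1,0,0,0,0.4,-0.48,0.05,1,0,0,0,0.4,-0.48,0.05,1,0,0,0,0.4,-0.48,0.05,1,0.098,0.351,-0.156,0.813,-0.963,0.209,1,0.098,0.351,-0.156,0.813,-0.963,0.209,1,0.098,0.351,-0.156,0.813,-0.963,0.209,1])

```text
time_s: 0.93
tool_pos: [0.3368, -0.1066, 0.3522]
orientation: [-0.079, 0.946, 0.274, 0.155]
force: [1.3, 0.9, -0.9]
opening: -0.0
gripper_force: 0.0
```

```bash
python3 - <<'E'
from h import *
p,R=state()
row(p,R,np.array([.40,.10,.30])+.173*ori(25).as_matrix()[:,2],ori(25))
E
```

```text
t 0.9333 tcp [ 0.3368 -0.1066  0.3522] tipH [-0.4467 -0.1344  0.1897] e 70.0 yaw 43.3 F [ 1.3  0.9 -0.9] q [ 0.73 -0.09 -0.27  2.13 -0.42  1.01 -0.35] op -4.3551810249204594e-05
tcp [0.4 0.1 0.3] row [0.069, 0.245, -0.107, 0.27, -0.271, 0.227]
```

Call:
send_rows(series=[0.069,0.245,-0.107,0.27,-0.271,0.227,1,0.069,0.245,-0.107,0.27,-0.271,0.227,1,0.069,0.245,-0.107,0.27,-0.271,0.227,1,0.069,0.245,-0.107,0.27,-0.271,0.227,1,0.069,0.245,-0.107,0.27,-0.271,0.227,1,0.069,0.245,-0.107,0.27,-0.271,0.227,1,0.069,0.245,-0.107,0.27,-0.271,0.227,1,0.069,0.245,-0.107,0.27,-0.271,0.227,1])

```text
time_s: 1.6
tool_pos: [0.3976, 0.09, 0.2851]
orientation: [-0.213, 0.817, 0.374, 0.384]
force: [1.0, -0.3, -2.0]
opening: 0.0001
gripper_force: 0.0
```

```bash
python3 - <<'E'
from h import *
p,R=state()
row(p,R,W(-.10,.045,.045),ori(25))
row(p,R,W(-.018,.045,.038),ori(25))
E
```

```text
t 1.6 tcp [0.3976 0.09   0.2851] tipH [-0.1722 -0.0627  0.179 ] e 37.8 yaw 53.6 F [ 1.  -0.3 -2. ] q [ 0.96  0.17 -0.97  2.33 -1.39  0.58  0.5 ] op 9.459761084935015e-05
tcp [0.342 0.192 0.118] row [0.009, 0.071, -0.029, -0.219, -0.195, 0.283]
tcp [0.389 0.26  0.111] row [0.009, 0.071, -0.029, -0.13, -0.206, 0.421]
```

Call:
send_rows(series=[0.009,0.071,-0.029,-0.219,-0.195,0.283,1,0.009,0.071,-0.029,-0.219,-0.195,0.283,1,0.009,0.071,-0.029,-0.219,-0.195,0.283,1,0.009,0.071,-0.029,-0.219,-0.195,0.283,1,0.009,0.071,-0.029,-0.219,-0.195,0.283,1,0.009,0.071,-0.029,-0.219,-0.195,0.283,1,0.009,0.071,-0.029,-0.219,-0.195,0.283,1,0.009,0.071,-0.029,-0.219,-0.195,0.283,1])

```text
time_s: 2.27
tool_pos: [0.4199, 0.0534, 0.2056]
orientation: [-0.262, 0.746, 0.401, 0.462]
force: [0.0, -0.4, 0.8]
opening: 0.0
gripper_force: 0.0
```

```bash
python3 - <<'E'
from h import *
p,R=state()
row(p,R,W(-.10,.045,.045),ori(25))
row(p,R,W(-.018,.045,.038),ori(25))
row(p,R,W(-.018,.045,.038),ori(25,-15))
E
```

```text
t 2.2667 tcp [0.4199 0.0534 0.2056] tipH [-0.1704 -0.0913  0.1302] e 25.8 yaw 57.8 F [ 0.  -0.4  0.8] q [ 1.21  0.92 -1.27  2.33 -1.44  0.2   1.12] op 4.178553863544364e-05
tcp [0.342 0.192 0.118] row [-0.014, 0.005, -0.0, -0.097, -0.278, 0.213]
tcp [0.389 0.26  0.111] row [-0.014, 0.005, -0.0, -0.038, -0.272, 0.367]
tcp [0.359 0.287 0.111] row [-0.089, 0.006, 0.035, -0.034, -0.353, 0.38]
```

```bash
cat > kin.py <<'E'
import numpy as np
from scipy.spatial.transform import Rotation as Ro
from scipy.optimize import least_squares
rz=lambda a:Ro.from_euler('z',a); ry=lambda a:Ro.from_euler('y',a)
def fk(q,P):
    y0,h,a,b,d,e1,e2,e3,f=P
    R=rz(y0+q[0]); p=np.array([0,0,h]); R=R*ry(q[1])*rz(q[2]); p=p+R.apply([e1,0,a]); R=R*ry(q[3]); p=p+R.apply([e2,0,0]); R=R*rz(q[4]); p=p+R.apply([0,0,b]); R=R*ry(q[5]); p=p+R.apply([e3,0,0]); R=R*rz(q[6]+f); p=p+R.apply([0,0,d]); return p,R
D=[([1.118305,.31165,.01399,1.51289,-.00437,1.31917,-.02717],[.21955,-.50398,.40373],[-.0010078,.978968,.20401,-.00026965]),
([.73,-.09,-.27,2.13,-.42,1.01,-.35],[.3368,-.1066,.3522],[-.079,.946,.274,.155]),
([.96,.17,-.97,2.33,-1.39,.58,.5],[.3976,.09,.2851],[-.213,.817,.374,.384]),
([1.21,.92,-1.27,2.33,-1.44,.2,1.12],[.4199,.0534,.2056],[-.262,.746,.401,.462])]
def res(P):
    r=[]
    for q,p,w in D:
        a,R=fk(q,P); r+=list((a-p)*5); r+=list((R.inv()*Ro.from_quat([*w[1:],w[0]])).as_rotvec())
    return np.array(r)
if __name__=='__main__':
    best=min((least_squares(res,[y,.3,.4,.4,.1,0,0,0,f]) for y in(-2.3,0,2.) for f in (0,1.57,3.14,-1.57)),key=lambda s:s.cost)
    print(best.cost,best.x.round(4)); print(res(best.x).round(3).reshape(-1,6)); np.save('P.npy',best.x)
E
python3 kin.py
```

```text
1.5324621017030162 [ 0.9299  0.838  -0.5895 -0.3114  1.0408 -0.7871 -0.92   -0.4531 -1.8047]
[[ 0.207  0.101  0.207  0.004  0.     0.342]
 [-0.496  0.199 -0.81   0.193  0.021  0.082]
 [ 0.133  0.194  0.222  0.724  0.083 -0.209]
 [-0.215  0.1    0.38   0.962  0.111 -0.214]]
```

```bash
python3 - <<'E'
import re
s=open('kin.py').read()
s=s.replace("def fk(q,P):","S=np.ones(7)\ndef fk(q,P):\n    q=np.array(q)*S")
s=s[:s.index("if __name__")]+'''if __name__=='__main__':
    import itertools
    out=[]
    for sg in itertools.product((1,-1),repeat=4):
        S[[0,2,4,6]]=sg
        for y in (0,-2.3):
            for f in (0,3.14):
                b=least_squares(res,[y,.3,.4,.4,.1,0,0,0,f]); out.append((b.cost,sg,b.x))
    out.sort(key=lambda o:o[0])
    for o in out[:3]: print(o[0],o[1],o[2].round(4))
    S[[0,2,4,6]]=out[0][1]; print(res(out[0][2]).round(3).reshape(-1,6)); np.savez('P.npz',S=S,P=out[0][2])
'''
open('kin.py','w').write(s)
E
python3 kin.py
```

```text
0.001557232976234492 (-1, -1, -1, -1) [-0.0217  0.2461  0.4741  0.4283  0.1715  0.0025  0.0138  0.0089  1.5515]
0.0015572329762344945 (-1, -1, -1, -1) [-0.0217  0.2461  0.4741  0.4283  0.1715  0.0025  0.0138  0.0089  1.5515]
0.0015572329762345144 (-1, -1, -1, -1) [-0.0217  0.2461  0.4741  0.4283  0.1715  0.0025  0.0138  0.0089  1.5515]
[[ 0.023  0.011  0.003 -0.    -0.    -0.002]
 [ 0.008  0.006 -0.011  0.008 -0.004 -0.013]
 [-0.001 -0.008 -0.014  0.022 -0.002  0.008]
 [ 0.005 -0.009  0.022  0.023 -0.002  0.008]]
```

```bash
cat > ik.py <<'E'
from h import *
import kin
Z=np.load('P.npz'); kin.S[:]=Z['S']; P=Z['P']
lo=np.array([-2.7,-.3,-1.27,.12,-1.44,.2,-3.05]);hi=np.array([2.7,1.91,1.3,2.57,4.58,2.03,3.05])
def solve(tcp,R,q0,m=.04):
    f=lambda q:np.r_[(kin.fk(q,P)[0]-tcp)*5,(R.inv()*kin.fk(q,P)[1]).as_rotvec(),.01*(q-(lo+hi)/2)/(hi-lo)]
    s=least_squares_(f,q0,m); r=f(s); return s,np.abs(r[:6]).max(),np.min(np.minimum(s-lo,hi-s))
from scipy.optimize import least_squares
def least_squares_(f,q0,m): return least_squares(f,np.clip(q0,lo+m+.001,hi-m-.001),bounds=(lo+m,hi-m),max_nfev=60).x
def scan(tip,es,dys,n=12,seed=0):
    rng=np.random.default_rng(seed)
    for e in es:
        for dy in dys:
            for fl in (0,1):
                R=ori(e,dy)*(Ro.from_euler('z',np.pi) if fl else Ro.identity()); tcp=tip-.173*R.as_matrix()[:,2]; sols=[]
                for _ in range(n):
                    s=solve(tcp,R,rng.uniform(lo,hi))
                    if s[1]<.03 and not any(np.abs(s[0]-t[0]).max()<.3 for t in sols): sols.append(s)
                for s in sols: print(e,dy,'flip' if fl else '',s[0].round(2),round(s[1],3),round(s[2],2))
E
cat > a.py <<'E'
from ik import *
print('lip low');scan(W(-.018,.045,.045),(15,30,45),(0,-20),8)
print('lip high');scan(W(-.018,.045,.145),(15,30,45),(0,-20),8)
print('dish0');scan(W(-.10,-.046,.012),(35,50),(0,-20),8)
print('dish1');scan(W(.035,-.046,.012),(35,50),(0,-20),8)
E
time python3 a.py
```

```text
lip low
15 0  [-0.4   0.87 -0.    2.37  3.71  1.39  1.61] 0.0 0.2
15 0 flip [-0.29  0.87 -0.12  2.37  3.72  1.34 -1.46] 0.0 0.2
15 0 flip [ 0.08  0.97 -0.53  2.38  3.71  1.15 -1.14] 0.0 0.19
15 0 flip [-0.96  1.02  0.62  2.37  3.59  1.65 -2.  ] 0.0 0.2
15 -20  [-0.9   0.89  0.12  2.43  2.98  1.46  1.43] 0.0 0.14
15 -20  [-1.27  0.99  0.52  2.43  2.96  1.4   1.08] 0.0 0.14
15 -20 flip [-0.45  0.93 -0.36  2.43  3.03  1.51 -1.32] 0.0 0.14
15 -20 flip [-1.19  0.95  0.43  2.43  2.96  1.41 -1.98] 0.0 0.14
30 0  [-0.54  0.61  0.11  2.35  3.76  0.93  1.37] 0.0 0.22
30 0  [-1.04  0.75  0.7   2.35  3.83  1.16  1.02] 0.0 0.22
30 0 flip [-0.62  0.62  0.19  2.35  3.78  0.96 -1.82] 0.0 0.22
30 0 flip [-0.26  0.62 -0.22  2.35  3.68  0.83 -1.57] 0.0 0.22
30 -20  [-0.4   0.65 -0.43  2.4   2.87  0.96  1.88] 0.0 0.17
30 -20  [-0.73  0.6  -0.05  2.4   2.97  0.92  1.61] 0.0 0.17
30 -20 flip [-0.5   0.63 -0.31  2.4   2.9   0.95 -1.35] 0.0 0.17
45 0  [-0.78  0.46  0.31  2.23  4.15  0.52  0.86] 0.0 0.32
45 0  [ 0.4   0.87 -1.23  2.23  2.16  0.45 -3.01] 0.008 0.04
45 0 flip [ 0.4   0.87 -1.23  2.23  2.19  0.
[... 3371 characters left out ...]
.93 -1.4   0.24  0.34] 0.018 0.04
50 0  [-0.87  0.69  0.59  1.94  4.54  0.66  0.42] 0.0 0.04
50 0 flip [-0.95  0.72  0.69  1.94  4.51  0.72 -2.74] 0.0 0.07
50 0 flip [-0.22  0.61 -0.25  1.93 -1.4   0.24 -2.8 ] 0.018 0.04
50 0 flip [ 0.36  0.98 -1.15  1.94  1.65  0.41  0.77] 0.0 0.12
50 -20  [-0.18  0.63 -0.53  2.02  2.19  0.27  2.7 ] 0.0 0.07
50 -20  [ 0.27  1.04 -1.23  2.01  1.99  0.78 -3.01] 0.0 0.04
50 -20  [-1.09  0.68  0.66  2.01  4.25  0.4   0.28] 0.0 0.2
50 -20  [-0.82  0.59  0.32  2.02  4.02  0.24  0.64] 0.0 0.04
50 -20 flip [-0.82  0.59  0.32  2.02  4.02  0.24 -2.51] 0.0 0.04
50 -20 flip [-1.44  1.07  1.26  2.    4.3   0.87  3.01] 0.01 0.04
real	0m16.718s
user	0m17.148s
sys	0m0.076s
```

```bash
cat > plan.py <<'E'
from ik import *
def joint_pts(q):
    R=kin.rz(P[0]-q[0]); 
    p,Rt=kin.fk(q,P); z=Rt.as_matrix()[:,2]; return p-P[4]*z,p,p+.173*z
def rows(qpath):
    """print rows from the measured pose; corrects the model by the present pose difference"""
    o=ctrl.get_obs(); w=o['orientation']; R=Ro.from_quat([*w[1:],w[0]]); p=np.array(o['tool_pos'])
    out=[]
    for q in qpath:
        a,Rq=kin.fk(q,P); out.append(np.r_[(R.inv()*Rq).as_rotvec()/np.pi,R.inv().apply(a-p)/.5].round(3))
    return out
def refine(kinq=None): pass
E
python3 - <<'E'
from plan import *
qn=np.array([1.21,.92,-1.27,2.33,-1.44,.2,1.12])
goal,err,m=solve(W(-.16,.045,.10)-.173*ori(25).as_matrix()[:,2],ori(25),np.array([-.54,.5,.11,2.35,3.76,.93,1.37])); print('goal',goal.round(3),err,m)
K=[qn,np.array([.7,.1,-.6,2.2,-.2,.6,.9]),np.array([-.1,-.1,-.2,2.1,1.6,.7,1.1]),np.array([-.5,.1,.1,2.3,3.2,.9,1.3]),goal]
for a,b in zip(K,K[1:]):
    print('seg rot deg',np.degrees((kin.fk(a,P)[1].inv()*kin.fk(b,P)[1]).magnitude()).round())
    for s in (0,.25,.5,.75):
        q=a+s*(b-a); w,t,f=joint_pts(q); print(q.round(2),'wrist',w.round(2),'tcp',t.round(2),'tip',f.round(2))
E
```

```text
goal [-1.065  1.042  1.26   2.53   4.15   1.894  0.911] 0.1357385575023315 0.04000000000000026
seg rot deg 88.0
[ 1.21  0.92 -1.27  2.33 -1.44  0.2   1.12] wrist [ 0.34 -0.08  0.28] tcp [0.42 0.05 0.21] tip [0.51 0.18 0.13]
[ 1.08  0.72 -1.1   2.3  -1.13  0.3   1.07] wrist [ 0.35 -0.07  0.29] tcp [0.42 0.05 0.19] tip [0.49 0.17 0.09]
[ 0.96  0.51 -0.94  2.26 -0.82  0.4   1.01] wrist [ 0.35 -0.06  0.32] tcp [0.41 0.04 0.19] tip [0.47 0.14 0.07]
[ 0.83  0.31 -0.77  2.23 -0.51  0.5   0.96] wrist [ 0.36 -0.06  0.37] tcp [0.4  0.01 0.22] tip [0.45 0.08 0.06]
seg rot deg 129.0
[ 0.7  0.1 -0.6  2.2 -0.2  0.6  0.9] wrist [ 0.34 -0.05  0.43] tcp [ 0.39 -0.03  0.26] tip [ 0.44 -0.01  0.1 ]
[ 0.5   0.05 -0.5   2.18  0.25  0.62  0.95] wrist [ 0.35 -0.01  0.45] tcp [ 0.4  -0.04  0.29] tip [ 0.45 -0.06  0.12]
[ 0.3   0.   -0.4   2.15  0.7   0.65  1.  ] wrist [0.35 0.02 0.47] tcp [ 0.42 -0.04  0.33] tip [ 0.5  -0.1   0.19]
[ 0.1  -0.05 -0.3   2.12  1.15  0.68  1.05] wrist [0.34 0.06 0.5 ] tcp [ 0.45 -0.02  0.4 ] tip [ 0.56 -0.1   0.3 ]
seg rot deg 104.0
[-0.1 -0.1 -0.2  2.1  1.6  0.7  1.1] wrist [0.32 0.09 0.53] tcp [0.47 0.02 0.48] tip [ 0.62 -0.06  0.43]
[-0.2  -0.05 -0.12  2.15  2.    0.75  1.15] wrist [0.32 0.1  0.5 ] tcp [0.48 0.03 0.48] tip [ 0.64 -0.03  0.46]
[-0.3   0.   -0.05  2.2   2.4   0.8   1.2 ] wrist [0.32 0.11 0.46] tcp [0.49 0.07 0.47] tip [0.66 0.04 0.47]
[-0.4   0.05  0.03  2.25  2.8   0.85  1.25] wrist [0.31 0.11 0.43] tcp [0.48 0.13 0.45] tip [0.66 0.15 0.46]
seg rot deg 50.0
[-0.5  0.1  0.1  2.3  3.2  0.9  1.3] wrist [0.3  0.12 0.4 ] tcp [0.46 0.19 0.41] tip [0.62 0.26 0.43]
[-0.64  0.34  0.39  2.36  3.44  1.15  1.2 ] wrist [0.32 0.09 0.32] tcp [0.47 0.18 0.32] tip [0.62 0.26 0.32]
[-0.78  0.57  0.68  2.41  3.68  1.4   1.11] wrist [0.31 0.06 0.26] tcp [0.44 0.16 0.24] tip [0.57 0.27 0.22]
[-0.92  0.81  0.97  2.47  3.91  1.65  1.01] wrist [0.28 0.03 0.24] tcp [0.39 0.15 0.19] tip [0.5  0.28 0.14]
```

```bash
python3 - <<'E'
from plan import *
q0=np.array([-.54,.5,.11,2.35,3.76,.93,1.37])
for e in (15,25,35):
  for dy in (0,10):
    for y in (.0,.04):
      for z in (.04,.2):
        r=[]
        for x in (-.02,-.06,-.08,-.1):
            g,er,m=solve(W(x,y,z)-.173*ori(e,dy).as_matrix()[:,2],ori(e,dy),q0); r.append(f'{er:.3f}/{m:.2f}')
        print(e,dy,y,z,r)
E
```

```text
15 0 0.0 0.04 ['0.000/0.26', '0.000/0.19', '0.000/0.16', '0.000/0.13']
15 0 0.0 0.2 ['0.000/0.21', '0.000/0.14', '0.000/0.11', '0.000/0.08']
15 0 0.04 0.04 ['0.000/0.21', '0.000/0.13', '0.000/0.10', '0.000/0.07']
15 0 0.04 0.2 ['0.000/0.16', '0.000/0.08', '0.000/0.04', '0.031/0.04']
15 10 0.0 0.04 ['0.000/0.36', '0.000/0.30', '0.000/0.27', '0.000/0.25']
15 10 0.0 0.2 ['0.000/0.30', '0.000/0.23', '0.000/0.19', '0.000/0.15']
15 10 0.04 0.04 ['0.000/0.30', '0.000/0.23', '0.000/0.20', '0.000/0.17']
15 10 0.04 0.2 ['0.000/0.26', '0.000/0.19', '0.000/0.15', '0.000/0.12']
25 0 0.0 0.04 ['0.000/0.26', '0.000/0.19', '0.000/0.15', '0.000/0.12']
25 0 0.0 0.2 ['0.000/0.28', '0.000/0.21', '0.000/0.18', '0.000/0.14']
25 0 0.04 0.04 ['0.000/0.20', '0.000/0.13', '0.000/0.09', '0.000/0.05']
25 0 0.04 0.2 ['0.000/0.22', '0.000/0.15', '0.000/0.11', '0.000/0.08']
25 10 0.0 0.04 ['0.000/0.36', '0.000/0.29', '0.000/0.26', '0.000/0.23']
25 10 0.0 0.2 ['0.000/0.12', '0.000/0.07', '0.000/0.04', '0.000/0.04']
25 10 0.04 0.04 ['0.000/0.29', '0.000/0.22', '0.000/0.19', '0.000/0.15']
25 10 0.04 0.2 ['0.000/0.21', '0.000/0.15', '0.000/0.12', '0.000/0.08']
35 0 0.0 0.04 ['0.000/0.30', '0.000/0.23', '0.000/0.19', '0.000/0.15']
35 0 0.0 0.2 ['0.000/0.04', '0.000/0.04', '0.007/0.04', '0.020/0.04']
35 0 0.04 0.04 ['0.000/0.25', '0.000/0.17', '0.000/0.13', '0.000/0.09']
35 0 0.04 0.2 ['0.000/0.14', '0.000/0.10', '0.000/0.07', '0.001/0.04']
35 10 0.0 0.04 ['0.000/0.29', '0.000/0.26', '0.000/0.24', '0.000/0.21']
35 10 0.0 0.2 ['0.006/0.04', '0.039/0.04', '0.055/0.04', '0.071/0.04']
35 10 0.04 0.04 ['0.000/0.33', '0.000/0.25', '0.000/0.21', '0.000/0.18']
35 10 0.04 0.2 ['0.002/0.04', '0.032/0.04', '0.046/0.04', '0.061/0.04']
```

```bash
cat >> plan.py <<'E'
def path(K,n=400,rot=6.,dp=.03,dq=.13):
    """resample joint polyline so each step respects turn / shift / joint limits"""
    out=[];cur=None
    for a,b in zip(K,K[1:]):
        for s in np.linspace(0,1,n):
            q=a+s*(b-a)
            if cur is None: cur=q;continue
            p0,R0=kin.fk(cur,P);p1,R1=kin.fk(q,P)
            if np.degrees((R0.inv()*R1).magnitude())>rot or np.linalg.norm(p1-p0)>dp or np.abs(q-cur).max()>dq: out.append(q);cur=q
    out.append(K[-1]); return out
E
cat > go.py <<'E'
import sys
from plan import *
S,er,m=solve(W(-.09,.0,.20)-.173*ori(15).as_matrix()[:,2],ori(15),np.array([-.54,.5,.11,2.35,3.76,.93,1.37]))
K=[np.array([1.21,.92,-1.27,2.33,-1.44,.2,1.12]),np.array([1.,.4,-1.,2.2,-1.,.45,1.]),np.array([.6,0,-.5,2.1,-.1,.65,.9]),np.array([.1,-.1,-.2,2.15,1.5,.7,1.1]),np.array([-.1,.05,.0,2.4,2.8,.9,1.3]),S]
k0=int(sys.argv[1]) # index of next knot
p,R=state(); q=np.array(ctrl.get_obs()['joints'])
pp=path([q]+K[k0:])
print('S',S.round(2),er,m,'n',len(pp))
for x in pp[::4]: w,t,f=joint_pts(x); print(x.round(2),'wrist',w.round(2),'tip',f.round(2),'H',toH(f).round(2),toH(t).round(2))
r=rows(pp[:10])
print([ [float(v) for v in x] for x in r])
E
python3 go.py 1
```

```text
t 2.2667 tcp [0.4199 0.0534 0.2056] tipH [-0.1704 -0.0913  0.1302] e 25.8 yaw 57.8 F [ 0.  -0.4  0.8] q [ 1.21  0.92 -1.27  2.33 -1.44  0.2   1.12] op 4.178553863544364e-05
S [-0.14  0.35  0.03  2.47  4.1   1.12  1.27] 1.0452048501141675e-05 0.09655458356464841 n 61
[ 1.17  0.84 -1.23  2.31 -1.37  0.24  1.1 ] wrist [ 0.34 -0.07  0.29] tip [0.51 0.18 0.13] H [-0.17 -0.1   0.13] [-0.32 -0.11  0.21]
[ 1.05  0.52 -1.06  2.23 -1.1   0.39  1.03] wrist [ 0.37 -0.06  0.34] tip [0.52 0.16 0.13] H [-0.18 -0.12  0.13] [-0.32 -0.12  0.24]
[ 0.9   0.3  -0.88  2.18 -0.79  0.5   0.98] wrist [ 0.37 -0.05  0.39] tip [0.51 0.12 0.13] H [-0.22 -0.14  0.13] [-0.33 -0.13  0.26]
[ 0.75  0.15 -0.68  2.14 -0.43  0.58  0.94] wrist [ 0.37 -0.05  0.43] tip [0.5  0.05 0.13] H [-0.29 -0.16  0.13] [-0.36 -0.14  0.28]
[ 0.59 -0.   -0.49  2.1  -0.06  0.65  0.91] wrist [ 0.35 -0.04  0.49] tip [ 0.49 -0.04  0.17] H [-0.37 -0.21  0.17] [-0.4  -0.15  0.33]
[ 0.48 -0.02 -0.43  2.11  0.3   0.66  0.95] wrist [ 0.35 -0.02  0.49] tip [ 0.48 -0.1   0.18] H [-0.42 -0.23  0.18] [-0.42 -0.16  0.34]
[ 0.36 -0.05 -0.36  2.12  0.6
[... 1068 characters left out ...]
.06  1.28] wrist [0.29 0.03 0.32] tip [0.57 0.22 0.27] H [-0.1  -0.13  0.27] [-0.26 -0.07  0.29]
[-0.14  0.35  0.03  2.47  4.1   1.12  1.27] wrist [0.28 0.03 0.29] tip [0.47 0.3  0.2 ] H [-0.09 -0.    0.2 ] [-0.26 -0.    0.24]
[[-0.007, -0.013, -0.034, 0.013, 0.013, -0.001], [-0.006, -0.026, -0.065, 0.022, 0.023, -0.001], [-0.005, -0.04, -0.096, 0.034, 0.033, -0.004], [-0.002, -0.054, -0.126, 0.048, 0.041, -0.009], [0.001, -0.069, -0.156, 0.066, 0.048, -0.017], [0.004, -0.084, -0.186, 0.086, 0.053, -0.026], [0.011, -0.101, -0.215, 0.096, 0.056, -0.036], [0.022, -0.119, -0.242, 0.093, 0.057, -0.045], [0.032, -0.137, -0.268, 0.091, 0.059, -0.057], [0.043, -0.156, -0.294, 0.091, 0.062, -0.072]]
```

Call:
send_rows(series=[-0.007,-0.013,-0.034,0.013,0.013,-0.001,1,-0.006,-0.026,-0.065,0.022,0.023,-0.001,1,-0.005,-0.04,-0.096,0.034,0.033,-0.004,1,-0.002,-0.054,-0.126,0.048,0.041,-0.009,1,0.001,-0.069,-0.156,0.066,0.048,-0.017,1,0.004,-0.084,-0.186,0.086,0.053,-0.026,1,0.011,-0.101,-0.215,0.096,0.056,-0.036,1,0.022,-0.119,-0.242,0.093,0.057,-0.045,1,0.032,-0.137,-0.268,0.091,0.059,-0.057,1,0.043,-0.156,-0.294,0.091,0.062,-0.072,1])

```text
time_s: 3.1
tool_pos: [0.4393, 0.0266, 0.2633]
orientation: [0.026, 0.557, 0.769, 0.312]
force: [0.1, 0.7, -1.7]
opening: -0.0001
gripper_force: 0.0
```

```bash
sed -i 's/np.array(\[.1,-.1,-.2,2.15/np.array([-.05,-.1,-.2,2.15/; s/np.array(\[-.1,.05,.0/np.array([-.2,.05,.0/; s/for x in pp\[::4\]/for x in pp[:10:3]/' go.py; python3 go.py 2
```

```text
t 3.1 tcp [0.4393 0.0266 0.2633] tipH [-0.2343 -0.1402  0.1243] e 53.5 yaw 49.3 F [ 0.1  0.7 -1.7] q [ 0.9   0.27 -0.89  2.18 -0.67  0.48  0.95] op -8.958375588542097e-05
S [-0.14  0.35  0.03  2.47  4.1   1.12  1.27] 1.0452048501141675e-05 0.09655458356464841 n 51
[ 0.86  0.23 -0.83  2.17 -0.58  0.51  0.94] wrist [ 0.37 -0.05  0.41] tip [0.5  0.09 0.12] H [-0.25 -0.15  0.12] [-0.34 -0.13  0.26]
[ 0.72  0.11 -0.65  2.13 -0.32  0.59  0.92] wrist [ 0.37 -0.04  0.45] tip [0.49 0.02 0.14] H [-0.31 -0.18  0.14] [-0.37 -0.14  0.29]
[ 0.58 -0.   -0.49  2.1  -0.05  0.65  0.91] wrist [ 0.35 -0.04  0.49] tip [ 0.49 -0.04  0.17] H [-0.37 -0.21  0.17] [-0.4  -0.15  0.33]
[ 0.48 -0.02 -0.44  2.11  0.2   0.66  0.94] wrist [ 0.35 -0.02  0.49] tip [ 0.48 -0.07  0.18] H [-0.39 -0.22  0.18] [-0.41 -0.15  0.34]
[[0.01, -0.019, -0.027, -0.008, -0.007, -0.01], [0.023, -0.036, -0.054, -0.018, -0.006, -0.031], [0.036, -0.054, -0.079, -0.029, -0.004, -0.056], [0.049, -0.073, -0.103, -0.039, -0.001, -0.087], [0.062, -0.093, -0.127, -0.049, 0.004, -0.122], [0.075, -0.114, -0.149, -0.058, 0.01, -0.164], [0.09, -0.128, -0.176, -0.061, 0.01, -0.185], [0.106, -0.136, -0.205, -0.062, 0.007, -0.189], [0.122, -0.144, -0.234, -0.062, 0.006, -0.193], [0.137, -0.152, -0.263, -0.062, 0.006, -0.199]]
```

Tracks the plan well; continuing.

Call:
send_rows(series=[0.01,-0.019,-0.027,-0.008,-0.007,-0.01,1,0.023,-0.036,-0.054,-0.018,-0.006,-0.031,1,0.036,-0.054,-0.079,-0.029,-0.004,-0.056,1,0.049,-0.073,-0.103,-0.039,-0.001,-0.087,1,0.062,-0.093,-0.127,-0.049,0.004,-0.122,1,0.075,-0.114,-0.149,-0.058,0.01,-0.164,1,0.09,-0.128,-0.176,-0.061,0.01,-0.185,1,0.106,-0.136,-0.205,-0.062,0.007,-0.189,1,0.122,-0.144,-0.234,-0.062,0.006,-0.193,1,0.137,-0.152,-0.263,-0.062,0.006,-0.199,1])

```text
time_s: 3.93
tool_pos: [0.4146, -0.0452, 0.3348]
orientation: [0.207, 0.256, 0.944, -0.025]
force: [-0.0, 0.1, -0.6]
opening: 0.0
gripper_force: 0.0
```

```bash
python3 go.py 3
```

```text
t 3.9333 tcp [ 0.4146 -0.0452  0.3348] tipH [-0.3939 -0.2195  0.1768] e 66.0 yaw -22.0 F [-0.   0.1 -0.6] q [ 0.75 -0.02 -0.73  2.12  0.22  0.65  0.91] op 9.614268783716678e-06
S [-0.14  0.35  0.03  2.47  4.1   1.12  1.27] 1.0452048501141675e-05 0.09655458356464841 n 41
[ 0.69 -0.02 -0.69  2.12  0.3   0.66  0.92] wrist [ 0.35 -0.01  0.49] tip [ 0.48 -0.08  0.18] H [-0.4  -0.22  0.18] [-0.41 -0.15  0.33]
[ 0.54 -0.04 -0.59  2.13  0.55  0.67  0.96] wrist [0.34 0.01 0.49] tip [ 0.49 -0.1   0.2 ] H [-0.41 -0.25  0.2 ] [-0.41 -0.15  0.35]
[ 0.38 -0.06 -0.48  2.13  0.81  0.68  1.  ] wrist [0.34 0.03 0.5 ] tip [ 0.51 -0.12  0.24] H [-0.42 -0.27  0.24] [-0.4  -0.16  0.37]
[ 0.22 -0.07 -0.38  2.14  1.07  0.68  1.04] wrist [0.33 0.05 0.5 ] tip [ 0.54 -0.12  0.29] H [-0.4  -0.3   0.29] [-0.39 -0.16  0.39]
[[0.014, -0.01, -0.03, 0.008, 0.005, 0.0], [0.026, -0.02, -0.06, 0.002, 0.003, -0.006], [0.038, -0.031, -0.09, -0.004, 0.003, -0.013], [0.049, -0.041, -0.12, -0.012, 0.003, -0.022], [0.061, -0.052, -0.149, -0.02, 0.005, -0.031], [0.073, -0.064, -0.179, -0.03, 0.009, -0.042], [0.086, -0.076, -0.209, -0.04, 0.014, -0.054], [0.098, -0.088, -0.239, -0.05, 0.02, -0.067], [0.111, -0.101, -0.268, -0.061, 0.028, -0.081], [0.123, -0.114, -0.296, -0.071, 0.038, -0.096]]
```

Call:
send_rows(series=[0.014,-0.01,-0.03,0.008,0.005,0.0,1,0.026,-0.02,-0.06,0.002,0.003,-0.006,1,0.038,-0.031,-0.09,-0.004,0.003,-0.013,1,0.049,-0.041,-0.12,-0.012,0.003,-0.022,1,0.061,-0.052,-0.149,-0.02,0.005,-0.031,1,0.073,-0.064,-0.179,-0.03,0.009,-0.042,1,0.086,-0.076,-0.209,-0.04,0.014,-0.054,1,0.098,-0.088,-0.239,-0.05,0.02,-0.067,1,0.111,-0.101,-0.268,-0.061,0.028,-0.081,1,0.123,-0.114,-0.296,-0.071,0.038,-0.096,1])

```text
time_s: 4.77
tool_pos: [0.4339, -0.0386, 0.3942]
orientation: [0.281, -0.164, 0.886, -0.33]
force: [-0.0, 0.7, 0.1]
opening: 0.0
gripper_force: 0.0
```

```bash
python3 go.py 3
```

```text
t 4.7667 tcp [ 0.4339 -0.0386  0.3942] tipH [-0.403  -0.2978  0.2864] e 38.6 yaw -39.1 F [-0.   0.7  0.1] q [ 0.68 -0.09 -0.83  2.15  1.04  0.67  1.03] op 4.3153428997319525e-05
S [-0.14  0.35  0.03  2.47  4.1   1.12  1.27] 1.0452048501141675e-05 0.09655458356464841 n 32
[ 0.54 -0.09 -0.72  2.15  1.13  0.68  1.04] wrist [0.32 0.06 0.5 ] tip [ 0.54 -0.12  0.3 ] H [-0.4 -0.3  0.3] [-0.39 -0.16  0.4 ]
[ 0.15 -0.1  -0.38  2.15  1.37  0.69  1.08] wrist [0.32 0.07 0.51] tip [ 0.57 -0.11  0.35] H [-0.37 -0.32  0.35] [-0.37 -0.16  0.43]
[-0.07 -0.08 -0.18  2.18  1.64  0.72  1.12] wrist [0.32 0.07 0.5 ] tip [ 0.59 -0.1   0.38] H [-0.36 -0.33  0.38] [-0.37 -0.17  0.44]
[-0.1  -0.05 -0.14  2.23  1.92  0.76  1.16] wrist [0.31 0.06 0.47] tip [ 0.6 -0.1  0.4] H [-0.35 -0.34  0.4 ] [-0.37 -0.17  0.43]
[[0.015, -0.008, -0.027, -0.01, 0.009, -0.014], [0.027, -0.02, -0.052, -0.027, -0.002, -0.026], [0.04, -0.033, -0.076, -0.045, -0.012, -0.038], [0.053, -0.045, -0.099, -0.063, -0.021, -0.05], [0.066, -0.057, -0.123, -0.081, -0.029, -0.062], [0.082, -0.064, -0.152, -0.089, -0.034, -0.063], [0.097, -0.063, -0.182, -0.086, -0.035, -0.055], [0.112, -0.064, -0.212, -0.084, -0.035, -0.048], [0.127, -0.065, -0.242, -0.083, -0.034, -0.042], [0.143, -0.067, -0.273, -0.083, -0.03, -0.037]]
```

Call:
send_rows(series=[0.015,-0.008,-0.027,-0.01,0.009,-0.014,1,0.027,-0.02,-0.052,-0.027,-0.002,-0.026,1,0.04,-0.033,-0.076,-0.045,-0.012,-0.038,1,0.053,-0.045,-0.099,-0.063,-0.021,-0.05,1,0.066,-0.057,-0.123,-0.081,-0.029,-0.062,1,0.082,-0.064,-0.152,-0.089,-0.034,-0.063,1,0.097,-0.063,-0.182,-0.086,-0.035,-0.055,1,0.112,-0.064,-0.212,-0.084,-0.035,-0.048,1,0.127,-0.065,-0.242,-0.083,-0.034,-0.042,1,0.143,-0.067,-0.273,-0.083,-0.03,-0.037,1])

```text
time_s: 5.6
tool_pos: [0.457, -0.0211, 0.4321]
orientation: [0.236, -0.481, 0.612, -0.581]
force: [-0.5, -1.7, -0.6]
opening: -0.0003
gripper_force: 0.0
```

```bash
python3 go.py 4
```

```text
t 5.6 tcp [ 0.457  -0.0211  0.4321] tipH [-0.3501 -0.3401  0.3952] e 12.3 yaw -29.7 F [-0.5 -1.7 -0.6] q [ 0.68 -0.07 -0.91  2.25  1.9   0.77  1.14] op -0.0003366897918249549
S [-0.14  0.35  0.03  2.47  4.1   1.12  1.27] 1.0452048501141675e-05 0.09655458356464841 n 22
[ 0.58 -0.06 -0.81  2.27  2.    0.78  1.16] wrist [0.3  0.07 0.45] tip [ 0.6  -0.1   0.39] H [-0.35 -0.33  0.39] [-0.36 -0.16  0.42]
[ 0.29 -0.02 -0.51  2.32  2.3   0.83  1.21] wrist [0.3  0.06 0.43] tip [ 0.62 -0.07  0.4 ] H [-0.32 -0.33  0.4 ] [-0.36 -0.16  0.42]
[ 0.01  0.02 -0.22  2.37  2.59  0.87  1.26] wrist [0.29 0.05 0.41] tip [ 0.63 -0.03  0.4 ] H [-0.27 -0.31  0.4 ] [-0.34 -0.15  0.4 ]
[-0.2   0.07  0.    2.4   2.88  0.91  1.3 ] wrist [0.29 0.05 0.38] tip [0.63 0.04 0.38] H [-0.22 -0.28  0.38] [-0.31 -0.13  0.38]
[[0.012, 0.001, -0.034, -0.01, 0.021, -0.012], [0.027, -0.006, -0.064, -0.014, 0.022, -0.01], [0.041, -0.012, -0.094, -0.02, 0.024, -0.009], [0.056, -0.02, -0.123, -0.031, 0.028, -0.009], [0.071, -0.028, -0.152, -0.043, 0.033, -0.01], [0.087, -0.036, -0.181, -0.058, 0.039, -0.014], [0.103, -0.044, -0.209, -0.075, 0.046, -0.019], [0.119, -0.054, -0.237, -0.093, 0.055, -0.026], [0.136, -0.063, -0.264, -0.112, 0.065, -0.035], [0.156, -0.075, -0.289, -0.136, 0.076, -0.041]]
```

Call:
send_rows(series=[0.012,0.001,-0.034,-0.01,0.021,-0.012,1,0.027,-0.006,-0.064,-0.014,0.022,-0.01,1,0.041,-0.012,-0.094,-0.02,0.024,-0.009,1,0.056,-0.02,-0.123,-0.031,0.028,-0.009,1,0.071,-0.028,-0.152,-0.043,0.033,-0.01,1,0.087,-0.036,-0.181,-0.058,0.039,-0.014,1,0.103,-0.044,-0.209,-0.075,0.046,-0.019,1,0.119,-0.054,-0.237,-0.093,0.055,-0.026,1,0.136,-0.063,-0.264,-0.112,0.065,-0.035,1,0.156,-0.075,-0.289,-0.136,0.076,-0.041,1])

```text
time_s: 6.43
tool_pos: [0.4563, 0.0432, 0.3828]
orientation: [-0.135, 0.691, -0.157, 0.693]
force: [-0.7, 0.5, 0.1]
opening: 0.0002
gripper_force: 0.0
```

```bash
python3 go.py 5; python3 - <<'E'
from plan import *
p,R=state()
row(p,R,W(-.09,.0,.20),ori(15))
q=np.array(ctrl.get_obs()['joints'])
print(solve(W(-.09,.0,.20)-.173*ori(15).as_matrix()[:,2],ori(15),q))
E
```

```text
t 6.4333 tcp [0.4563 0.0432 0.3828] tipH [-0.2188 -0.2792  0.3823] e 0.2 yaw -1.8 F [-0.7  0.5  0.1] q [ 0.64  0.12 -0.91  2.44  2.78  1.    1.45] op 0.00015716592428946904
S [-0.14  0.35  0.03  2.47  4.1   1.12  1.27] 1.0452048501141675e-05 0.09655458356464841 n 11
[ 0.56  0.14 -0.82  2.44  2.91  1.01  1.44] wrist [0.27 0.05 0.37] tip [0.62 0.06 0.37] H [-0.2  -0.26  0.37] [-0.31 -0.12  0.37]
[ 0.33  0.21 -0.54  2.45  3.3   1.04  1.38] wrist [0.28 0.04 0.34] tip [0.61 0.15 0.34] H [-0.14 -0.2   0.34] [-0.28 -0.09  0.34]
[ 0.12  0.27 -0.29  2.46  3.66  1.08  1.33] wrist [0.28 0.04 0.32] tip [0.57 0.23 0.29] H [-0.1  -0.12  0.29] [-0.26 -0.06  0.3 ]
[-0.08  0.33 -0.05  2.47  4.    1.11  1.29] wrist [0.28 0.03 0.29] tip [0.5  0.29 0.22] H [-0.09 -0.03  0.22] [-0.25 -0.01  0.26]
[[0.022, -0.005, -0.022, -0.04, -0.012, -0.022], [0.05, -0.013, -0.039, -0.064, -0.028, -0.02], [0.078, -0.023, -0.054, -0.091, -0.044, -0.022], [0.107, -0.035, -0.069, -0.122, -0.059, -0.028], [0.134, -0.047, -0.084, -0.154, -0.073, -0.038], [0.162, -0.06, -0.098, -0.187, -0.085, -0.051], [0.189, -0.074, -0.112, -0.22, -0.095, -0.068], [0.216, -0.09, -0.125, -0.255, -0.102, -0.088], [0.243, -0.106, -0.138, -0.288, -0.107, -0.11], [0.269, -0.123, -0.151, -0.32, -0.109, -0.136]]
t 6.4333 tcp [0.4563 0.0432 0.3828] tipH [-0.2188 -0.2792  0.3823] e 0.2 yaw -1.8 F [-0.7  0.5  0.1] q [ 0.64  0.12 -0.91  2.44  2.78  1.    1.45] op 0.00015716592428946904
tcp [0.379 0.166 0.245] row [0.295, -0.14, -0.163, -0.35, -0.109, -0.163]
(array([-0.14421708,  0.34534227,  0.02907592,  2.47344556,  4.10329702,
        1.11803031,  1.2725876 ]), np.float64(1.0451894624230462e-05), np.float64(0.0965544392358475))
```

Right configuration now (j5 ≈ π). Continue to staging in front of the lip.

Call:
send_rows(series=[0.022,-0.005,-0.022,-0.04,-0.012,-0.022,1,0.05,-0.013,-0.039,-0.064,-0.028,-0.02,1,0.078,-0.023,-0.054,-0.091,-0.044,-0.022,1,0.107,-0.035,-0.069,-0.122,-0.059,-0.028,1,0.134,-0.047,-0.084,-0.154,-0.073,-0.038,1,0.162,-0.06,-0.098,-0.187,-0.085,-0.051,1,0.189,-0.074,-0.112,-0.22,-0.095,-0.068,1,0.216,-0.09,-0.125,-0.255,-0.102,-0.088,1,0.243,-0.106,-0.138,-0.288,-0.107,-0.11,1,0.269,-0.123,-0.151,-0.32,-0.109,-0.136,1])

```text
time_s: 7.27
tool_pos: [0.3921, 0.1605, 0.2592]
orientation: [-0.269, 0.708, 0.324, 0.567]
force: [0.6, 1.2, -0.4]
opening: -0.0
gripper_force: 0.0
```

```bash
python3 - <<'E'
from plan import *
p,R=state()
for x,z in((-.08,.10),(-.075,.042),(-.012,.040)): row(p,R,W(x,.0,z),ori(15))
E
```

```text
t 7.2667 tcp [0.3921 0.1605 0.2592] tipH [-0.0857 -0.0293  0.2226] e 12.2 yaw 50.0 F [ 0.6  1.2 -0.4] q [ 0.63  0.47 -0.86  2.5   3.87  0.89  1.61] op -2.9385452621001823e-05
tcp [0.384 0.175 0.145] row [0.027, -0.016, -0.011, -0.222, -0.027, 0.06]
tcp [0.387 0.179 0.087] row [0.027, -0.016, -0.011, -0.333, -0.027, 0.094]
tcp [0.423 0.23  0.085] row [0.027, -0.016, -0.011, -0.31, -0.038, 0.218]
```

Call:
send_rows(series=[0.027,-0.016,-0.011,-0.1,-0.015,0.03,1,0.027,-0.016,-0.011,-0.17,-0.02,0.045,1,0.027,-0.016,-0.011,-0.222,-0.027,0.06,1,0.027,-0.016,-0.011,-0.26,-0.027,0.072,1,0.027,-0.016,-0.011,-0.29,-0.027,0.081,1,0.027,-0.016,-0.011,-0.31,-0.027,0.087,1,0.027,-0.016,-0.011,-0.328,-0.027,0.092,1,0.027,-0.016,-0.011,-0.333,-0.027,0.094,1,0.027,-0.016,-0.011,-0.333,-0.027,0.094,1])

```text
time_s: 8.02
tool_pos: [0.3884, 0.1789, 0.0873]
orientation: [-0.281, 0.705, 0.363, 0.541]
force: [0.0, -0.3, 0.4]
opening: 0.0003
gripper_force: 0.0
```

```bash
python3 - <<'E'
from plan import *
p,R=state()
for x,z in((-.012,.040),(-.012,.060),(-.012,.135)): row(p,R,W(x,.0,z),ori(15))
save('scene','s1');save('side','d1')
a=cv2.imread('pics/s1.png')[150:290,180:400];b=cv2.imread('pics/d1.png')[135:275,180:400]
cv2.imwrite('pics/c1.png',np.vstack([cv2.resize(x,None,fx=2.12,fy=2.12,interpolation=cv2.INTER_CUBIC) for x in (a,b)]))
E
```

```text
t 8.0167 tcp [0.3884 0.1789 0.0873] tipH [-0.074  -0.0018  0.0429] e 14.9 yaw 54.7 F [ 0.  -0.3  0.4] q [ 0.4   1.03 -0.59  2.44  3.9   1.07  2.1 ] op 0.0003184157601700522
tcp [0.423 0.23  0.085] row [0.002, -0.001, -0.001, 0.027, -0.003, 0.121]
tcp [0.423 0.23  0.105] row [0.002, -0.001, -0.001, 0.066, -0.003, 0.111]
tcp [0.423 0.23  0.18 ] row [0.002, -0.001, -0.001, 0.211, -0.003, 0.073]
```

View pics/c1.png

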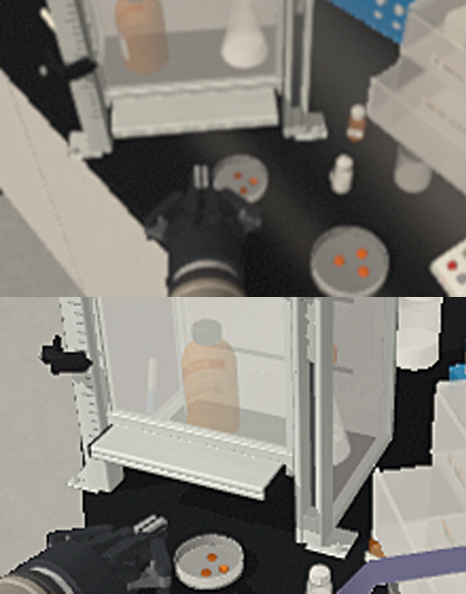

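The shut fingertips (scene crop (202,175), side crop (150,523)) stand in front of and below the lip, left of the dish, which has not moved. I'll go in diagonally to the left so that the gripper's body stays clear of the dish.

```bash
python3 - <<'E'
from plan import *
p,R=state()
for x,z in((-.045,.041),(-.012,.041),): row(p,R,W(x,.045 if x>-.03 else .035,z),ori(15))
E
```

```text
t 8.1167 tcp [0.3883 0.1789 0.0877] tipH [-0.074  -0.0017  0.0434] e 14.8 yaw 54.7 F [ 0.4 -0.7 -0.3] q [ 0.4   1.03 -0.59  2.44  3.9   1.07  2.1 ] op 0.00039962040731877306
tcp [0.376 0.223 0.086] row [0.002, -0.001, -0.001, 0.011, -0.072, 0.057]
tcp [0.386 0.256 0.086] row [0.002, -0.001, -0.001, 0.028, -0.092, 0.121]
```

Call:
send_rows(series=[0.002,-0.001,-0.001,0.006,-0.036,0.029,1,0.002,-0.001,-0.001,0.011,-0.072,0.057,1,0.002,-0.001,-0.001,0.02,-0.084,0.09,1,0.002,-0.001,-0.001,0.028,-0.092,0.121,1,0.002,-0.001,-0.001,0.028,-0.092,0.121,1,0.002,-0.001,-0.001,0.028,-0.092,0.121,1])

```text
time_s: 8.62
tool_pos: [0.3866, 0.2567, 0.0857]
orientation: [-0.283, 0.703, 0.366, 0.54]
force: [0.4, 0.1, -0.6]
opening: -0.0
gripper_force: 0.0
```

```bash
python3 - <<'E'
from plan import *
p,R=state()
for z in(.05,.06,.07,.13,.145): row(p,R,W(-.012,.045,z),ori(15))
E
```

```text
t 8.6167 tcp [0.3866 0.2567 0.0857] tipH [-0.0113  0.0456  0.0411] e 14.9 yaw 55.2 F [ 0.4  0.1 -0.6] q [ 0.2   1.06 -0.67  2.4   3.66  1.12  2.18] op -1.4378620978595852e-05
tcp [0.386 0.256 0.095] row [-0.001, -0.0, -0.001, 0.017, 0.0, -0.006]
tcp [0.386 0.256 0.105] row [-0.001, -0.0, -0.001, 0.037, 0.0, -0.011]
tcp [0.386 0.256 0.115] row [-0.001, -0.0, -0.001, 0.056, 0.0, -0.016]
tcp [0.386 0.256 0.175] row [-0.001, -0.0, -0.001, 0.172, -0.0, -0.047]
tcp [0.386 0.256 0.19 ] row [-0.001, -0.0, -0.001, 0.201, -0.0, -0.055]
```

Call:
send_rows(series=[0,0,0,0.008,0,-0.002,1,0,0,0,0.016,0,-0.004,1,0,0,0,0.023,0,-0.006,1,0,0,0,0.031,0,-0.008,1,0,0,0,0.039,0,-0.01,1,0,0,0,0.046,0,-0.012,1,0,0,0,0.054,0,-0.014,1,0,0,0,0.062,0,-0.016,1,0,0,0,0.07,0,-0.018,1,0,0,0,0.077,0,-0.02,1])

```text
time_s: 9.45
tool_pos: [0.3868, 0.2555, 0.124]
orientation: [-0.282, 0.705, 0.365, 0.538]
force: [-0.1, -3.2, -3.7]
opening: 0.0004
gripper_force: 2.1
```

```bash
python3 - <<'E'
from plan import *
p,R=state()
save('scene','s2');c=load('s2');X=[]
H,Wd=c['d'].shape; vv,uu=np.mgrid[:H,:Wd]
r=np.stack([(uu-c['cx'])/fl(c),(vv-c['cy'])/fl(c),np.ones((H,Wd))],-1)*c['d'][...,None]
X=(r-c['t'])@c['R']; Hh=np.stack([(X-O)@hx,(X-O)@hy,X[...,2]],-1)
m=(Hh[...,0]>-.038)&(Hh[...,0]<-.005)&(abs(Hh[...,1])<.08)&(Hh[...,2]>.05)
print('lip top z',np.percentile(Hh[m][:,2],[10,50,90]),m.sum())
E
```

```text
t 9.45 tcp [0.3868 0.2555 0.124 ] tipH [-0.0124  0.0445  0.0786] e 15.2 yaw 55.0 F [-0.1 -3.2 -3.7] q [ 0.23  0.95 -0.72  2.42  3.61  1.05  2.12] op 0.00041753267915251783
lip top z [0.28109412 0.37955504 0.45318207] 8601
```

Call:
send_rows(series=[0,0,0,0.008,0,-0.002,1,0,0,0,0.016,0,-0.004,1,0,0,0,0.023,0,-0.006,1,0,0,0,0.031,0,-0.008,1,0,0,0,0.039,0,-0.01,1,0,0,0,0.046,0,-0.012,1,0,0,0,0.054,0,-0.014,1,0,0,0,0.062,0,-0.016,1,0,0,0,0.07,0,-0.018,1,0,0,0,0.077,0,-0.02,1])

```text
time_s: 10.33
tool_pos: [0.387, 0.2565, 0.1644]
orientation: [-0.283, 0.705, 0.366, 0.539]
force: [-1.4, -5.2, -3.4]
opening: -0.0001
gripper_force: 2.3
```

```bash
cat >> h.py <<'E'
def liptop(n,f):
    save(n,f);c=load(f);H,Wd=c['d'].shape; vv,uu=np.mgrid[:H,:Wd]
    r=np.stack([(uu-c['cx'])/fl(c),(vv-c['cy'])/fl(c),np.ones((H,Wd))],-1)*c['d'][...,None]
    X=(r-c['t'])@c['R']; Hh=np.stack([(X-O)@hx,(X-O)@hy,X[...,2]],-1)
    m=(Hh[...,0]>-.034)&(Hh[...,0]<-.008)&(abs(Hh[...,1])<.08)&(Hh[...,2]>.06)&(Hh[...,2]<.22)&(c['d']>0)
    print(f,'lip top z',np.percentile(Hh[m][:,2],[10,25,50,75,90]).round(4),m.sum())
E
python3 - <<'E'
from plan import *
p,R=state()
liptop('scene','s3');liptop('side','d3')
E
```

```text
t 10.3333 tcp [0.387  0.2565 0.1644] tipH [-0.0114  0.045   0.1194] e 15.1 yaw 55.1 F [-1.4 -5.2 -3.4] q [ 0.27  0.82 -0.79  2.44  3.58  0.98  2.05] op -0.00014700023650482825
s3 lip top z [0.1496 0.1503 0.1509 0.1516 0.1523] 570
d3 lip top z [0.1538 0.1544 0.1549 0.1555 0.156 ] 583
```

Call:
send_rows(series=[0,0,0,0.008,0,-0.002,1,0,0,0,0.016,0,-0.004,1,0,0,0,0.023,0,-0.006,1,0,0,0,0.03,0,-0.008,1,0,0,0,0.036,0,-0.0095,1,0,0,0,0.041,0,-0.011,1,0,0,0,0.044,0,-0.012,1,0,0,0,0.046,0,-0.0125,1,0,0,0,0.047,0,-0.0125,1,0,0,0,0.047,0,-0.0125,1])

```text
time_s: 11.27
tool_pos: [0.3872, 0.2568, 0.1886]
orientation: [-0.283, 0.704, 0.366, 0.539]
force: [-0.2, 1.7, -1.0]
opening: -0.0004
gripper_force: 0.8
```

```bash
python3 - <<'E'
from plan import *
p,R=state()
liptop('scene','s4');liptop('side','d4')
a=cv2.imread('pics/s4.png')[150:220,185:325];b=cv2.imread('pics/d4.png')[145:215,195:335]
cv2.imwrite('pics/c4.png',np.vstack([cv2.resize(x,None,fx=4,fy=4,interpolation=cv2.INTER_CUBIC) for x in (a,b)]))
E
```

```text
t 11.2667 tcp [0.3872 0.2568 0.1886] tipH [-0.011   0.0452  0.1437] e 15.0 yaw 55.1 F [-0.2  1.7 -1. ] q [ 0.3   0.75 -0.83  2.44  3.57  0.93  2.  ] op -0.00035878971418257314
s4 lip top z [0.1743 0.175  0.1756 0.1763 0.1769] 582
d4 lip top z [0.1771 0.1776 0.1782 0.1787 0.1792] 573
```

View pics/c4.png

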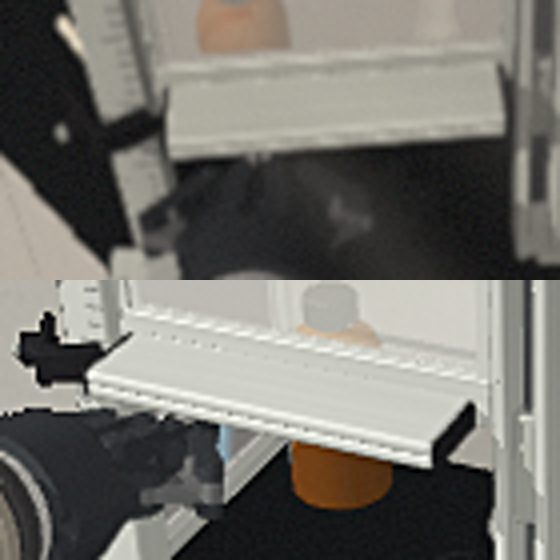

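The lip is now near the pointer in both views: scene crop lip lower edge from (170,160) to (503,133), with the pointer tip at about (162,120). In the side view the lip's left end partly hides the pointer at (92,370). To get an exact pointer height I'll enlarge the unobstructed first frames.

```bash
python3 - <<'E'
from plan import *
a=cv2.imread('pics/s0.png')[165:200,195:245];b=cv2.imread('pics/d0.png')[148:183,190:240]
o=np.vstack([cv2.resize(x,None,fx=8,fy=8,interpolation=cv2.INTER_NEAREST) for x in (a,b)])
o=np.clip(o.astype(float)*1.0,0,255).astype(np.uint8)
cv2.imwrite('pics/c5.png',o)
X=np.load('pics/Xs.npy');Y=np.load('pics/Xd.npy')
for n,A,(v0,v1,u0,u1) in(('s',X,(168,196,200,240)),('d',Y,(150,180,195,235))):
    p=load('s0' if n=='s' else 'd0')['p']
    B=A[v0:v1,u0:u1]; m=(p[v0:v1,u0:u1].sum(2)<150); Hh=np.stack([(B-O)@hx,(B-O)@hy,B[...,2]],-1); m&=(abs(Hh[...,0])<.06)&(Hh[...,2]>.1)
    vs,us=np.where(m); 
    for i in np.argsort(Hh[m][:,1])[:8]: print(n,us[i]+u0,vs[i]+v0,Hh[m][i].round(4))
    print(np.percentile(Hh[m],[2,50,98],axis=0).round(3))
E
```

```text
s 224 180 [-0.0124  0.1006  0.1662]
s 224 181 [-0.0142  0.1008  0.1649]
s 223 179 [-0.0119  0.1024  0.1691]
s 223 180 [-0.0136  0.1026  0.1677]
s 223 182 [-0.015   0.1033  0.1628]
s 223 181 [-0.012   0.1034  0.1629]
s 223 183 [-0.0161  0.1037  0.1606]
s 222 179 [-0.0129  0.1044  0.1703]
[[-0.029  0.103  0.159]
 [-0.018  0.13   0.17 ]
 [ 0.008  0.151  0.175]]
d 223 166 [-0.0108  0.0975  0.1663]
d 222 166 [-0.012   0.0991  0.1665]
d 221 166 [-0.0135  0.1003  0.1671]
d 222 165 [-0.0098  0.1004  0.1674]
d 221 167 [-0.0131  0.1011  0.1644]
d 221 165 [-0.012   0.1011  0.1684]
d 221 164 [-0.0113  0.1013  0.1703]
d 220 167 [-0.0156  0.1016  0.1655]
[[-0.028  0.101  0.159]
 [-0.018  0.124  0.17 ]
 [ 0.01   0.15   0.177]]
```

View pics/c5.png

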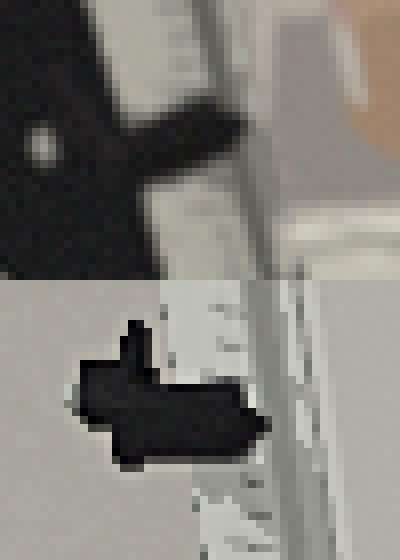

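```bash
python3 - <<'E'
from plan import *
s=load('s4');d=load('d4')
S=lambda x,y:(185+x/4-.4,150+y/4-.4); D=lambda x,y:(195+x/4-.4,145+(y-280)/4-.4)
print('tip',tri((s,d),((225.4,180.2),(222.9,165.6))))
for n,a,b in [('L',(170,160),(90,392)),('R',(503,134),(433,467))]:
    X,r=tri((s,d),(S(*a),D(*b)));print(n,toH(X).round(4),r)
for z in (.158,.160,.162,.164,.166,.168):
    print(z,[( (proj(s,W(-.04,y,z))-[185-.4,150-.4])*4).round(0).tolist() for y in(.094,-.094)],[((proj(d,W(-.04,y,z))-[195-.4,145-.4])*4+[0,280]).round(0).tolist() for y in(.094,-.094)])
for z in (.162,.164,.166,.168,.170): print(z,proj(s,W(-.013,.0975,z)).round(1),proj(d,W(-.013,.0975,z)).round(1))
E
```

```text
tip (array([0.43931809, 0.42219738, 0.16740961]), [array([ 0.2, -0.6]), array([-0.3,  0.4])])
L [-0.041   0.0921  0.1667] [array([ 0.2, -0.8]), array([-0.4,  0.5])]
R [-0.0382 -0.0932  0.1642] [array([ 0.3, -0.9]), array([-0.5,  0.6])]
0.158 [[170.0, 166.0], [506.0, 140.0]] [[89.0, 408.0], [432.0, 483.0]]
0.16 [[170.0, 164.0], [506.0, 138.0]] [[88.0, 404.0], [431.0, 480.0]]
0.162 [[169.0, 161.0], [506.0, 135.0]] [[88.0, 401.0], [431.0, 476.0]]
0.164 [[168.0, 159.0], [506.0, 133.0]] [[87.0, 397.0], [431.0, 472.0]]
0.166 [[168.0, 156.0], [506.0, 130.0]] [[87.0, 394.0], [431.0, 468.0]]
0.168 [[167.0, 154.0], [506.0, 128.0]] [[86.0, 390.0], [431.0, 465.0]]
0.162 [225.7 181.4] [222.7 168.3]
0.164 [225.6 180.8] [222.5 167.5]
0.166 [225.4 180.2] [222.4 166.6]
0.168 [225.3 179.5] [222.3 165.7]
0.17 [225.1 178.9] [222.1 164.8]
```

```bash
cat > meas.py <<'E'
from plan import *
from scipy.ndimage import map_coordinates
def lipz(f,ys):
    c=load(f);g=c['p'].astype(float).mean(2);zs=np.arange(.12,.2,.0005);out=[]
    for y in ys:
        uv=np.array([proj(c,W(-.04,y,z)) for z in zs]);v=map_coordinates(g,[uv[:,1],uv[:,0]],order=1)
        v=np.convolve(np.pad(v,4,'edge'),np.ones(3)/3,'same')[4:-4]; dv=np.gradient(v); k=dv.argmax(); w=slice(max(k-4,0),k+5); out.append((zs[w]*np.clip(dv[w],0,None)).sum()/np.clip(dv[w],0,None).sum())
    return np.array(out)
def tipz(f):
    c=load(f);g=c['p'].astype(float).mean(2);zs=np.arange(.13,.20,.0005);out=[]
    for y in (.099,.101,.103,.106):
        uv=np.array([proj(c,W(-.013,y,z)) for z in zs]);v=map_coordinates(g,[uv[:,1],uv[:,0]],order=1)
        lo=v.min();th=(np.median(v)+lo)/2; m=v<th; out.append((y,round(lo),zs[m].min().round(4),zs[m].max().round(4),zs[m].mean().round(4)))
    return out
if __name__=='__main__':
    import sys
    for f in('s0','d0'): print(f,tipz(f))
    for f in sys.argv[1:]: print(f,lipz(f,np.arange(-.085,.09,.017)).round(4))
E
python3 meas.py s4 d4
```

```text
s0 [(0.099, 52, np.float64(0.162), np.float64(0.1705), np.float64(0.1663)), (0.101, 27, np.float64(0.161), np.float64(0.171), np.float64(0.166)), (0.103, 24, np.float64(0.1575), np.float64(0.1725), np.float64(0.165)), (0.106, 23, np.float64(0.155), np.float64(0.1775), np.float64(0.1663))]
d0 [(0.099, 14, np.float64(0.1645), np.float64(0.172), np.float64(0.1683)), (0.101, 16, np.float64(0.162), np.float64(0.1725), np.float64(0.1673)), (0.103, 16, np.float64(0.1595), np.float64(0.179), np.float64(0.1693)), (0.106, 18, np.float64(0.157), np.float64(0.1795), np.float64(0.1683))]
s4 [0.1629 0.1647 0.1634 0.1621 0.1638 0.1629 0.1641 0.1635 0.1652 0.1635
 0.1629]
d4 [0.165  0.1652 0.1655 0.166  0.1616 0.1421 0.1227 0.1665 0.1605 0.1597
 0.1976]
```

Call:
send_rows(series=[0,0,0,0.002,0,-0.0005,1,0,0,0,0.004,0,-0.001,1,0,0,0,0.006,0,-0.0016,1,0,0,0,0.006,0,-0.0016,1])

```text
time_s: 11.7
tool_pos: [0.3873, 0.2564, 0.1914]
orientation: [-0.283, 0.705, 0.366, 0.539]
force: [-1.2, 1.3, -3.2]
opening: -0.0002
gripper_force: 1.1
```

```bash
python3 - <<'E'
from plan import *
p,R=state()
liptop('scene','s5');liptop('side','d5')
E
python3 meas.py s5 d5
```

```text
t 11.7 tcp [0.3873 0.2564 0.1914] tipH [-0.0113  0.0448  0.1464] e 15.1 yaw 55.1 F [-1.2  1.3 -3.2] q [ 0.3   0.74 -0.84  2.44  3.56  0.92  2.  ] op -0.00024975509263027096
s5 lip top z [0.1767 0.1775 0.1782 0.1788 0.1794] 599
d5 lip top z [0.1797 0.1802 0.1807 0.1813 0.1817] 569
s0 [(0.099, 52, np.float64(0.162), np.float64(0.1705), np.float64(0.1663)), (0.101, 27, np.float64(0.161), np.float64(0.171), np.float64(0.166)), (0.103, 24, np.float64(0.1575), np.float64(0.1725), np.float64(0.165)), (0.106, 23, np.float64(0.155), np.float64(0.1775), np.float64(0.1663))]
d0 [(0.099, 14, np.float64(0.1645), np.float64(0.172), np.float64(0.1683)), (0.101, 16, np.float64(0.162), np.float64(0.1725), np.float64(0.1673)), (0.103, 16, np.float64(0.1595), np.float64(0.179), np.float64(0.1693)), (0.106, 18, np.float64(0.157), np.float64(0.1795), np.float64(0.1683))]
s5 [0.1659 0.1649 0.166  0.1654 0.1671 0.1656 0.167  0.1661 0.166  0.1665
 0.1659]
d5 [0.1685 0.1687 0.1679 0.1682 0.1616 0.1421 0.1227 0.1685 0.1626 0.162
 0.1976]
```

```bash
cat > d.py <<'E'
from plan import *
p,R=state();q=np.array(ctrl.get_obs()['joints'])
A=[((-.012,.043,.125),15),((-.06,.02,.11),20),((-.125,-.046,.09),35),((-.125,-.046,.010),35),((0.035,-.046,.010),35)]
for t,e in A:
    row(p,R,W(*t),ori(e)); q,er,m=solve(W(*t)-.173*ori(e).as_matrix()[:,2],ori(e),q); print('   ',q.round(2),round(er,3),round(m,2))
E
python3 d.py
```

```text
t 11.8 tcp [0.3873 0.2564 0.1914] tipH [-0.0113  0.0448  0.1464] e 15.1 yaw 55.1 F [-1.5  0.4 -2.2] q [ 0.3   0.74 -0.84  2.44  3.56  0.92  2.  ] op 0.00016776931130618728
tcp [0.388 0.255 0.17 ] row [-0.001, 0.0, -0.001, -0.042, 0.003, 0.01]
    [-0.2   0.63 -0.23  2.4   3.73  1.13  1.6 ] 0.0 0.17
tcp [0.382 0.206 0.169] row [-0.001, -0.027, -0.001, -0.066, 0.049, -0.074]
    [-0.29  0.56  0.03  2.45  3.9   1.14  1.44] 0.0 0.12
tcp [0.411 0.132 0.189] row [-0.001, -0.111, -0.001, -0.049, 0.181, -0.17]
    [-0.26  0.4   0.23  2.37  4.36  0.85  1.07] 0.0 0.2
tcp [0.411 0.132 0.109] row [-0.001, -0.111, -0.001, -0.204, 0.182, -0.128]
    [-0.24  0.65  0.2   2.37  4.17  0.98  1.33] 0.0 0.2
tcp [0.502 0.263 0.109] row [-0.001, -0.111, -0.001, -0.121, 0.182, 0.181]
    [-0.58  0.72  0.28  2.08  4.04  0.82  1.06] 0.0 0.49
```

Call:
send_rows(series=[0,0,0,-0.012,0,0.003,1,-0.001,0,-0.001,-0.042,0.003,0.01,1,-0.001,-0.01,-0.001,-0.055,0.02,-0.03,1,-0.001,-0.027,-0.001,-0.066,0.049,-0.074,1,-0.001,-0.055,-0.001,-0.06,0.1,-0.11,0.5,-0.001,-0.083,-0.001,-0.055,0.14,-0.14,0,-0.001,-0.111,-0.001,-0.049,0.181,-0.17,0,-0.001,-0.111,-0.001,-0.049,0.181,-0.17,0,-0.001,-0.111,-0.001,-0.049,0.181,-0.17,0,-0.001,-0.111,-0.001,-0.049,0.181,-0.17,0])

```text
time_s: 12.63
tool_pos: [0.4112, 0.1322, 0.1897]
orientation: [-0.214, 0.787, 0.409, 0.411]
force: [0.0, -1.1, -0.7]
opening: 0.0428
gripper_force: 0.0
```

```bash
sed -i 's/^A=.*/A=[((-.125,-.046,.09),35),((-.125,-.046,.04),35),((-.125,-.046,.010),35),((0.035,-.046,.010),35)]/' d.py; python3 d.py; python3 - <<'E'
from plan import *
liptop('scene','s6');liptop('side','d6')
E
python3 meas.py s6 d6 | tail -4
```

```text
t 12.6333 tcp [0.4112 0.1322 0.1897] tipH [-0.1244 -0.0465  0.0909] e 34.9 yaw 54.9 F [ 0.  -1.1 -0.7] q [ 0.76  0.6  -0.98  2.38  4.06  0.35  1.58] op 0.04276222027829726
tcp [0.411 0.132 0.189] row [0.0, -0.001, -0.0, -0.001, -0.001, 0.0]
    [-0.12  0.39  0.07  2.37  4.36  0.8   1.09] 0.0 0.2
tcp [0.411 0.132 0.139] row [0.0, -0.001, -0.0, -0.083, -0.001, 0.057]
    [-0.25  0.55  0.22  2.37  4.23  0.93  1.24] 0.0 0.2
tcp [0.411 0.132 0.109] row [0.0, -0.001, -0.0, -0.132, -0.001, 0.092]
    [-0.24  0.65  0.2   2.37  4.17  0.98  1.33] 0.0 0.2
tcp [0.502 0.263 0.109] row [0.0, -0.001, -0.0, 0.05, -0.001, 0.354]
    [-0.58  0.72  0.28  2.08  4.04  0.82  1.06] 0.0 0.49
s6 lip top z [0.1771 0.1776 0.1782 0.179  0.1795] 584
d6 lip top z [0.1799 0.1804 0.1808 0.1813 0.1817] 549
s6 [0.166  0.1649 0.1667 0.1654 0.1672 0.1659 0.167  0.1661 0.1654 0.1672
 0.1659]
d6 [0.1685 0.1688 0.1679 0.1683 0.1616 0.1422 0.1227 0.1689 0.1696 0.1686
 0.1976]
```

Call:
send_rows(series=[0,0,0,-0.04,-0.001,0.028,0,0,0,0,-0.083,-0.001,0.057,0,0,0,0,-0.11,-0.001,0.077,0,0,0,0,-0.122,-0.001,0.085,0,0,0,0,-0.128,-0.001,0.089,0,0,0,0,-0.128,-0.001,0.089,0])

```text
time_s: 13.23
tool_pos: [0.4095, 0.1333, 0.111]
orientation: [-0.214, 0.787, 0.41, 0.409]
force: [0.0, 1.1, 0.9]
opening: 0.0424
gripper_force: 0.0
```

```bash
sed -i 's/^A=.*/A=[((-.125,-.046,.012),35),((-.095,-.046,.010),35),((0.035,-.046,.010),35)]/' d.py; python3 d.py; python3 - <<'E'
from plan import *
save('scene','s7');save('side','d7')
a=cv2.imread('pics/s7.png')[180:280,220:360];b=cv2.imread('pics/d7.png')[210:310,210:350]
cv2.imwrite('pics/c7.png',np.vstack([cv2.resize(x,None,fx=3,fy=3,interpolation=cv2.INTER_CUBIC) for x in (a,b)]))
E
```

```text
t 13.2333 tcp [0.4095 0.1333 0.111 ] tipH [-0.1248 -0.0439  0.0116] e 35.0 yaw 55.2 F [0.  1.1 0.9] q [ 0.52  0.75 -0.68  2.39  3.89  0.54  1.86] op 0.04243392770054342
tcp [0.411 0.132 0.111] row [-0.001, 0.0, -0.0, 0.0, 0.003, -0.001]
    [-0.15  0.63  0.1   2.37  4.16  0.93  1.36] 0.0 0.2
tcp [0.428 0.157 0.109] row [-0.001, 0.0, -0.0, 0.031, 0.003, 0.051]
    [-0.31  0.65  0.21  2.32  4.12  0.95  1.28] 0.0 0.25
tcp [0.502 0.263 0.109] row [-0.001, 0.0, -0.0, 0.181, 0.004, 0.263]
    [-0.58  0.72  0.28  2.08  4.04  0.82  1.06] 0.0 0.49
```

View pics/c7.png

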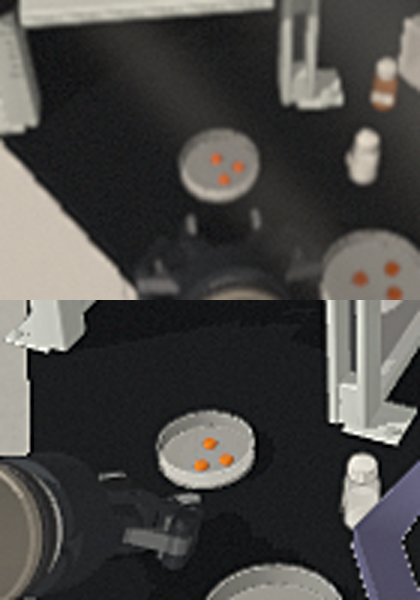

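The half-open fingertips (scene crop (192,222) and (255,218)) stand behind the dish, centred at (219,165), and the raised lip is clear above. The vials are untouched. Now I push slowly.

Call:
send_rows(series=[0,0,0,0.004,0.002,0.01,0,0,0,0,0.011,0.003,0.02,0,0,0,0,0.018,0.003,0.03,0,0,0,0,0.024,0.003,0.04,0,0,0,0,0.031,0.003,0.05,0,0,0,0,0.037,0.003,0.06,0,0,0,0,0.044,0.003,0.07,0,0,0,0,0.051,0.003,0.08,0,0,0,0,0.056,0.003,0.088,0,0,0,0,0.06,0.003,0.093,0])

```text
time_s: 14.17
tool_pos: [0.4435, 0.1772, 0.1093]
orientation: [-0.213, 0.787, 0.409, 0.409]
force: [-1.0, 0.3, 0.3]
opening: 0.0426
gripper_force: 0.2
```

```bash
cat > dish.py <<'E'
import sys
from plan import *
# orange tablets + dish centre via tablets' centroid offset, from the first frames
def tabs(f):
    c=load(f);hsv=cv2.cvtColor(c['p'],cv2.COLOR_RGB2HSV);m=cv2.inRange(hsv,(3,130,120),(18,255,255))
    n,l,st,ce=cv2.connectedComponentsWithStats(m); r=[]
    for i in range(1,n):
        if st[i,4]>=3:
            H=toH(px(c,*ce[i],z=.004))
            if -.13<H[0]<.15 and -.11<H[1]<.09: r.append((st[i,4],H[:2].round(4)))
    return r
for f in sys.argv[1:]: print(f,[(int(a),h.tolist()) for a,h in tabs(f)])
E
python3 - <<'E'
from plan import *
state(); save('scene','s8');save('side','d8')
E
python3 dish.py s0 d0 s8 d8
```

```text
t 14.1667 tcp [0.4435 0.1772 0.1093] tipH [-0.0694 -0.0471  0.01  ] e 35.0 yaw 55.0 F [-1.   0.3  0.3] q [ 0.38  0.77 -0.67  2.3   3.77  0.52  1.88] op 0.042636053556083804
s0 [(6, [-0.0557, -0.0442]), (8, [-0.0658, -0.0608]), (7, [-0.0772, -0.0475])]
d0 [(13, [-0.0532, -0.042]), (15, [-0.0633, -0.0598]), (15, [-0.0754, -0.0475])]
s8 [(9, [-0.0382, -0.0456]), (8, [-0.0502, -0.0623]), (8, [-0.0606, -0.0492])]
d8 [(3, [0.1416, 0.0877]), (13, [-0.0351, -0.0442]), (7, [-0.0448, -0.0616])]
```

Call:
send_rows(series=[0,0,0,0.006,-0.002,0.009,0,0,0,0,0.013,-0.005,0.019,0,0,0,0,0.02,-0.008,0.029,0,0,0,0,0.027,-0.011,0.039,0,0,0,0,0.034,-0.014,0.049,0,0,0,0,0.041,-0.017,0.059,0,0,0,0,0.048,-0.02,0.069,0,0,0,0,0.055,-0.023,0.079,0,0,0,0,0.06,-0.025,0.086,0,0,0,0,0.064,-0.027,0.09,0])

```text
time_s: 15.1
tool_pos: [0.4641, 0.2302, 0.1097]
orientation: [-0.213, 0.787, 0.409, 0.409]
force: [0.4, -0.6, -0.4]
opening: 0.0427
gripper_force: 0.1
```

```bash
python3 - <<'E'
from plan import *
state(); save('scene','s9');save('side','d9')
a=cv2.imread('pics/s9.png')[160:260,220:360];b=cv2.imread('pics/d9.png')[180:280,210:350]
cv2.imwrite('pics/c9.png',np.vstack([cv2.resize(x,None,fx=3,fy=3,interpolation=cv2.INTER_CUBIC) for x in (a,b)]))
E
python3 dish.py s9 d9;python3 meas.py s9 d9 | tail -4
```

```text
t 15.1 tcp [0.4641 0.2302 0.1097] tipH [-0.0141 -0.0335  0.0103] e 35.0 yaw 55.0 F [ 0.4 -0.6 -0.4] q [ 0.22  0.77 -0.64  2.23  3.64  0.51  1.9 ] op 0.04271859861701408
s9 [(7, [0.017, -0.0321]), (9, [0.0048, -0.049]), (7, [-0.0063, -0.035])]
d9 [(10, [0.0203, -0.0308])]
s9 [0.166  0.1649 0.166  0.1654 0.1665 0.1659 0.1669 0.1661 0.1654 0.1672
 0.1659]
d9 [0.1685 0.1688 0.1679 0.1682 0.1616 0.1422 0.1227 0.1689 0.1696 0.1686
 0.1976]
```

View pics/c9.png

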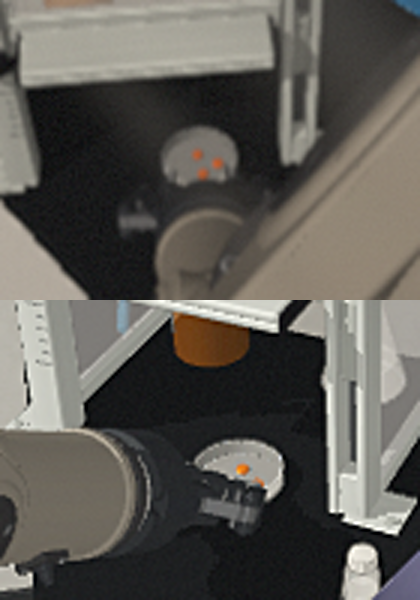

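The dish has slid to hood x ≈ 0.010 (scene crop (200,155)), now under the lip. The fingertips sit squarely behind it, the white vial is upright at side crop (362,570), and the lip height is unchanged. Another 56 mm to go.

Call:
send_rows(series=[0,0,0,0.006,-0.002,0.009,0,0,0,0,0.013,-0.004,0.019,0,0,0,0,0.02,-0.006,0.029,0,0,0,0,0.027,-0.008,0.039,0,0,0,0,0.034,-0.01,0.049,0,0,0,0,0.041,-0.012,0.059,0,0,0,0,0.048,-0.014,0.069,0,0,0,0,0.055,-0.016,0.079,0,0,0,0,0.061,-0.016,0.087,0,0,0,0,0.064,-0.016,0.092,0])

```text
time_s: 16.03
tool_pos: [0.4899, 0.2808, 0.1096]
orientation: [-0.213, 0.787, 0.409, 0.409]
force: [0.6, 0.1, 0.5]
opening: 0.0422
gripper_force: 0.2
```

```bash
python3 - <<'E'
from plan import *
p,R=state(); save('scene','s10');save('side','d10')
for t,e in [((-.06,-.03,.012),35),((-.11,-.04,.03),35),((-.125,-.046,.09),35)]: row(p,R,W(*t),ori(e))
E
python3 dish.py s10 d10;python3 meas.py s10 d10 | tail -4
```

```text
t 16.0333 tcp [0.4899 0.2808 0.1096] tipH [ 0.0422 -0.0256  0.0104] e 35.0 yaw 55.0 F [0.6 0.1 0.5] q [ 0.1   0.8  -0.62  2.13  3.54  0.47  1.9 ] op 0.04219882728082255
tcp [0.435 0.195 0.111] row [0.0, 0.0, -0.0, -0.115, 0.009, -0.169]
tcp [0.414 0.148 0.129] row [0.0, 0.0, -0.0, -0.143, 0.029, -0.272]
tcp [0.411 0.132 0.189] row [0.0, 0.0, -0.0, -0.061, 0.041, -0.365]
s10 [(7, [0.0732, -0.024])]
d10 [(10, [0.0765, -0.0223])]
s10 [0.1979 0.1708 0.1754 0.1654 0.1665 0.1659 0.1669 0.1665 0.1654 0.1673
 0.1659]
d10 [0.1685 0.1687 0.1679 0.1683 0.1616 0.1421 0.1227 0.1689 0.1696 0.1686
 0.1976]
```

Call:
send_rows(series=[0,0,0,-0.01,0,-0.015,0,0,0,0,-0.03,0.002,-0.045,0,0,0,0,-0.06,0.004,-0.085,0,0,0,0,-0.088,0.006,-0.127,0,0,0,0,-0.115,0.009,-0.169,0,0,0,0,-0.13,0.02,-0.22,0,0,0,0,-0.143,0.029,-0.272,0,0,0,0,-0.1,0.035,-0.32,0,0,0,0,-0.061,0.041,-0.365,0,0,0,0,-0.061,0.041,-0.365,0])

```text
time_s: 16.97
tool_pos: [0.4119, 0.1278, 0.1928]
orientation: [-0.21, 0.787, 0.407, 0.413]
force: [1.5, -1.1, 0.6]
opening: 0.0429
gripper_force: 0.0
```

```bash
python3 - <<'E'
from plan import *
p,R=state(); save('scene','s11');save('side','d11')
a=cv2.imread('pics/s11.png')[140:290,190:400];b=cv2.imread('pics/d11.png')[140:290,190:400]
cv2.imwrite('pics/c11.png',np.vstack([cv2.resize(x,None,fx=2,fy=2,interpolation=cv2.INTER_CUBIC) for x in (a,b)]))
E
python3 dish.py s11 d11;python3 meas.py s11 d11 | tail -4
```

```text
t 16.9667 tcp [0.4119 0.1278 0.1928] tipH [-0.1275 -0.0514  0.0941] e 34.8 yaw 54.2 F [ 1.5 -1.1  0.6] q [ 0.77  0.59 -0.98  2.38  4.08  0.35  1.56] op 0.04290681224329184
s11 [(7, [0.0732, -0.024]), (4, [0.0609, -0.0411]), (6, [0.0514, -0.0282])]
d11 [(3, [0.1343, 0.0773]), (10, [0.0765, -0.0223]), (10, [0.0639, -0.0393]), (11, [0.0537, -0.0263])]
s11 [0.1659 0.1649 0.1667 0.1654 0.1664 0.1659 0.167  0.1661 0.1655 0.1672
 0.1659]
d11 [0.1685 0.1687 0.1679 0.1683 0.1616 0.1421 0.1227 0.1689 0.1696 0.1686
 0.1976]
```

View pics/c11.png

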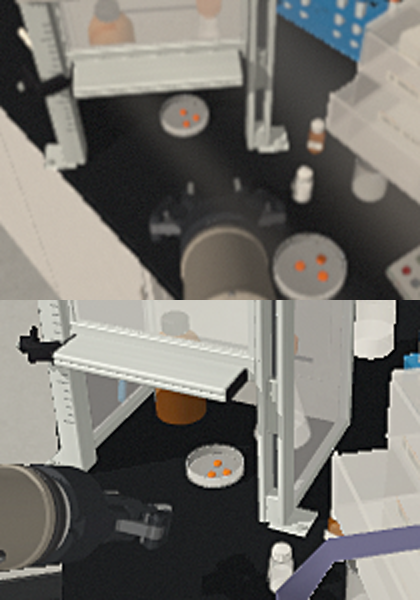

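The dish (scene crop (185,115), side crop (215,465)) now stands flat behind the sash, at about x = 34–99 mm in the hood frame. The lip is level with the pointer, the vials and beaker stand where they were, and the gripper is clear of everything.

```bash
python3 -c "
from plant import workorder; print(workorder.job_done())"
```

```text
the job is handed in; nothing more can be done
None
```

The job is handed in at about 17 s: by camera, the lip underside is level with the pointer tip to within about 1–2 mm. The whole dish stands flat inside the hood, its near rim about 16 mm behind the sash. The vials and beaker stand where they were, and the gripper touches nothing.

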